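Load battery packs into the charging cradle

TASK

Swing the charging cradle's hold-down bar wide open, lift the grey fillers out of the row and put them into the yellow spares bin, then set every battery pack waiting on the bench upright and fully down into a free place of the row, over its pair of brass contacts, without shoving or tipping the packs already fitted. Then swing the bar closed over the row until it rests in its catch; do not knock over the bottle or the spool.

Things in the scene. Friction and masses are not known exactly. Their poses are not given: they have to be found in the camera images.
- pack0_mid (a point): loose battery pack, an upright block 46 mm (its x) by 26 mm (its y) by 55 mm tall, about 0.15 kg, blue sleeve with a black band near the top; this point is its centre, 27.5 mm above its underside; its z is up when it stands. Two or three such packs stand on the bench to the robot's right, to be loaded (None if absent)
- pack1_mid (a point): loose battery pack, an upright block 46 mm (its x) by 26 mm (its y) by 55 mm tall, about 0.15 kg, blue sleeve with a black band near the top; this point is its centre, 27.5 mm above its underside; its z is up when it stands. Two or three such packs stand on the bench to the robot's right, to be loaded (None if absent)
- pack2_mid (a point): loose battery pack, an upright block 46 mm (its x) by 26 mm (its y) by 55 mm tall, about 0.15 kg, blue sleeve with a black band near the top; this point is its centre, 27.5 mm above its underside; its z is up when it stands. Two or three such packs stand on the bench to the robot's right, to be loaded (None if absent)
- fitted0_mid (a point): battery pack, an upright block 46 mm (its x) by 26 mm (its y) by 55 mm tall, about 0.15 kg, blue sleeve with a black band near the top; this point is its centre, 27.5 mm above its underside; its z is up when it stands. One of the three packs already fitted in the cradle, loose in its place; it must stay there
- fitted1_mid (a point): battery pack, an upright block 46 mm (its x) by 26 mm (its y) by 55 mm tall, about 0.15 kg, blue sleeve with a black band near the top; this point is its centre, 27.5 mm above its underside; its z is up when it stands. One of the three packs already fitted in the cradle, loose in its place; it must stay there
- fitted2_mid (a point): battery pack, an upright block 46 mm (its x) by 26 mm (its y) by 55 mm tall, about 0.15 kg, blue sleeve with a black band near the top; this point is its centre, 27.5 mm above its underside; its z is up when it stands. One of the three packs already fitted in the cradle, loose in its place; it must stay there
- filler0_mid (a point): grey plastic filler, about 50 g, standing in one of the cradle's places: a foot 46 mm (its x) by 26 mm (its y) by 22 mm tall carrying a 10 mm thick upright fin as long as the foot (46 mm along x), 51 mm tall in all; this point is 25 mm above its underside. One or two are there (None if absent)
- filler1_mid (a point): grey plastic filler, about 50 g, standing in one of the cradle's places: a foot 46 mm (its x) by 26 mm (its y) by 22 mm tall carrying a 10 mm thick upright fin as long as the foot (46 mm along x), 51 mm tall in all; this point is 25 mm above its underside. One or two are there (None if absent)
- filler2_mid (a point): grey plastic filler, about 50 g, standing in one of the cradle's places: a foot 46 mm (its x) by 26 mm (its y) by 22 mm tall carrying a 10 mm thick upright fin as long as the foot (46 mm along x), 51 mm tall in all; this point is 25 mm above its underside. One or two are there (None if absent)
- place0 (a point): place 0 of the six in the cradle's row: the centre of its floor, 6 mm above the bench, marked by a pair of small brass contacts. The places follow one another 29 mm apart along +y of this frame, place 0 to 5; packs stand with their 46 mm side along x, either way round; a gap between two fitted packs is 32 mm wide
- place1 (a point): place 1 of the six in the cradle's row: the centre of its floor, 6 mm above the bench, marked by a pair of small brass contacts. The row's side walls rise 12 mm above this floor, 50 mm apart inside and 58 mm outside
- place2 (a point): place 2 of the six in the cradle's row: the centre of its floor, 6 mm above the bench, marked by a pair of small brass contacts. The row's end walls rise 26 mm above this floor, 177 mm apart inside, 58 mm wide
- place3 (a point): place 3 of the six in the cradle's row: the centre of its floor, 6 mm above the bench, marked by a pair of small brass contacts. Frame as at place 0
- place4 (a point): place 4 of the six in the cradle's row: the centre of its floor, 6 mm above the bench, marked by a pair of small brass contacts. Frame as at place 0
- place5 (a point): place 5 of the six in the cradle's row: the centre of its floor, 6 mm above the bench, marked by a pair of small brass contacts. Frame as at place 0
- bar_handle (a point): point to grip on the hold-down bar's handle: a black upright round post 14 mm thick on the bar, 190 mm from its pivot, free from 24 mm below this point (bar top, 73 mm above the bench) to 18 mm above it. The bar is 12 mm wide, 8 mm thick, 235 mm long, its underside 65 mm above the bench, 4 mm above the packs in the row
- bar_pivot (a point): point on the upright axis of the bar's pivot (a post beyond place 5), at the height of bar_handle; the frame turns with the bar, which points along its -y
- holdbar (a joint): angle of the hold-down bar, 0 to 1.5 rad: 0 closed, over the row, in a steel forked catch beyond place 0 (34 to 46 mm beyond the handle's closed place, top 82 mm above the bench); it grows as the bar swings level, counter-clockwise from above, away from the robot. It stays where it is left (light friction, under 0.5 N at the handle)
- bin_in (a point): centre of the inner floor, 4 mm above the bench, of the yellow open spares bin (0.5 kg, stands loose): 150 by 150 mm outside, walls 4 mm thick, 45 mm tall, left of the cradle
- flux: standing bottle 40 mm thick, 90 mm tall, a bystander; origin at the centre of its underside, z up
- spool: standing wire spool 54 mm across, 36 mm tall, a bystander; origin at the centre of its underside, z up
Not all that is in view belongs to the job. Leave any green look-alike of the part that bears pack0_mid alone. Leave any purple look-alike of the part that bears filler1_mid alone.

How it is judged (in metres and radians):
On the way, in this order (a step that is already met when the one before it is completed fails the run):
1. the hold-down bar is swung wide open (beyond 1.1 rad) (value of joint holdbar above 1.1 rad), for 0.2 s.
2. all fillers are in the spares bin and all packs stand fully down in places of the row ((horizontal distance between pack0_mid and place0 below 0.008 m or horizontal distance between pack0_mid and place1 below 0.008 m or horizontal distance between pack0_mid and place2 below 0.008 m or horizontal distance between pack0_mid and place3 below 0.008 m or horizontal distance between pack0_mid and place4 below 0.008 m or horizontal distance between pack0_mid and place5 below 0.008 m) and z of each of pack0_mid, pack1_mid, pack2_mid in the frame of place0 below 0.0315 m and angle between each of pack0_mid, pack1_mid, pack2_mid's own z axis and vertical below 0.09 rad and (horizontal distance between pack1_mid and place0 below 0.008 m or horizontal distance between pack1_mid and place1 below 0.008 m or horizontal distance between pack1_mid and place2 below 0.008 m or horizontal distance between pack1_mid and place3 below 0.008 m or horizontal distance between pack1_mid and place4 below 0.008 m or horizontal distance between pack1_mid and place5 below 0.008 m) and (horizontal distance between pack2_mid and place0 below 0.008 m or horizontal distance between pack2_mid and place1 below 0.008 m or horizontal distance between pack2_mid and place2 below 0.008 m or horizontal distance between pack2_mid and place3 below 0.008 m or horizontal distance between pack2_mid and place4 below 0.008 m or horizontal distance between pack2_mid and place5 below 0.008 m) and x of filler0_mid in the frame of bin_in between -0.068 and 0.068 m and y of filler0_mid in the frame of bin_in between -0.068 and 0.068 m and z of each of filler0_mid, filler1_mid, filler2_mid in the frame of bin_in below 0.05 m and x of filler1_mid in the frame of bin_in between -0.068 and 0.068 m and y of filler1_mid in the frame of bin_in between -0.068 and 0.068 m and x of filler2_mid in the frame of bin_in between -0.068 and 0.068 m and y of filler2_mid in the frame of bin_in between -0.068 and 0.068 m), for 0.2 s.
3. the bar is closed into its catch (below 0.05 rad) (value of joint holdbar below 0.05 rad), for 0.2 s.
At the end, for the whole second after the job is handed in: Every pack stands in the cradle within 8 mm of a place's centre, fully down (4 mm), upright (5 degrees); fillers in the bin; fitted packs within 12 mm of their start and upright; bar below 0.05 rad; bottle and spool standing (all of step 2 and distance of each of fitted0_mid, fitted1_mid, fitted2_mid from where it was at the start of the episode below 0.012 m and angle between each of fitted0_mid, fitted1_mid, fitted2_mid's own z axis and vertical below 0.09 rad and value of joint holdbar below 0.05 rad and angle between each of flux, spool's own z axis and vertical below 0.3 rad); the robot touches nothing.
It fails at once if a pack already fitted is shoved more than 20 mm, lifted or tipped (distance of any of fitted0_mid, fitted1_mid, fitted2_mid from where it was at the start of the episode above 0.02 m or angle between any of fitted0_mid, fitted1_mid, fitted2_mid's own z axis and vertical above 0.4 rad).
It fails at once if the bottle or the spool is knocked over (angle between any of flux, spool's own z axis and vertical above 0.7 rad).
Of filler0, filler1, filler2 only 1 to 2 are there at a start; the rules pass over those that are not, and their reading is None.
Of pack0, pack1, pack2 only 2 to 3 are there at a start; the rules pass over those that are not, and their reading is None.
At some moment in a run one of bin may be knocked a few centimetres aside while the robot is not near it.
It also fails if it takes over 210 s, if anything falls off the work surface, if the arm or the gripper's body presses on something with over 40 N, if the wrist force passes 120 N, or if a joint passes its speed limit or range.

ROBOT

A 6-joint arm with a two-finger parallel gripper is mounted at the origin on the work surface. World frame = base frame: x ahead of the robot, y to its left, z up, the work surface at z = 0. Lengths are in mm, angles in rad, forces in N, time in s.
With the tool pointing down it reaches from about 250 to 775 mm from the base axis. Payload 4 kg.
Tool frame: the origin (TCP) lies midway between the tips of the shut fingers; the grasp point (between the pads) lies 19 mm behind it; z points along the fingers, y is the direction in which the jaws open and shut (so a half turn about z gives the same grasp; the last joint's range is limited). The gripper opens to 94 mm and grips with 3 to 60 N. Pads are 16 mm wide; open, the fingers measure 119 mm over their backs; the gripper's body (75 mm by 177 mm) begins 78 mm behind the grasp point.
Start: joints at [1.168, 0.087, 1.371, -0, 1.684, -0.103], TCP at [162.441, 525.484, 205.506] pointing down, gripper open.
Joint ranges: [-3.1, 3.1], [-0.76, 2.03], [0.27, 2.55], [-1.08, 4.22], [0.17, 2.65], [-2.57, 2.57]. Speed limits (rad/s): [2.79, 2.79, 3.14, 3.14, 3.14, 3.14].

INTERFACE

Orientations are given as a unit quaternion [w, x, y, z].
In Python, from rig import arm gives the robot as it stands.
- The arm moves only by the shell command python3 -m inch 'ROWS' [OPENING] [FORCE]. ROWS is JSON, a list of rows, each an object of numbers: "x", "y", "z": the shift along the tool's x, y, z in units of 30 mm (1.0 is 30 mm); "wx", "wy", "wz": the turn, a rotation vector about the tool's x, y, z in units of 6 degrees (1.0 is 6 degrees). In form: [{"x": .., "y": .., "z": .., "wx": .., "wy": .., "wz": ..}, ...]. A call has exactly 10 rows; each row shifts and turns the pose as measured when the row begins, along the tool's axes as they then stand; what a row does not reach is not made up. A row lasts 1/12 s, in which the tool goes at most 41.7 mm and 7.16 degrees, less where a joint would pass 70% of its speed; a pose out of reach is approached as far as the arm can. A call is refused whole if a number of a shift passes 1 or a number of a turn 1, either way. A call with a gripper value outside its range is refused whole. OPENING is the opening, from -1 (shut) to 1 (fully open), so that 0 is half open, set as the call begins (- or left out, the last holds). The fingers move at their own pace and stop on an object; FORCE is the grip in N (left out, the last holds). Time passes only in rows, so rows that do not move let the fingers close, or fill a call up. It gives the time, the measured TCP pose, the force and the opening at its end, in the units of the state.
- arm.state(): the state, without advancing time (a new reading comes with each control period).
- arm.camera(name): name is "side" or "top"; returns the picture (400x640x3 uint8, red, green, blue); there is no depth.
- arm.camera_info(name): a dict with "K" (3x3 intrinsics, pixels), "R" (3x3) and "t" (3): a world point X has camera coordinates R X + t. Camera axes: x right, y down, z forward; pixel columns grow to the right and rows downward; lengths in mm; the calibration is good to about 2 mm. A picture is of the moment at which its call begins. camera_info takes no time and is no camera call.
- arm.finish_job(): hands the job in, once; it reports no verdict.
The state is a dict: "t": time; "joint_positions": joint angles; "dq": joint speeds; "effort": joint torques, N m; "ee_pos": TCP position; "ee_rot": TCP orientation; "contact_force": force on the tool from outside, world axes, zero at the start; "moment": the same for the moment, N m; "finger_gap": finger opening in mm.
Only numpy, scipy, OpenCV 4.12 (cv2) and the standard library are available. Lean on these libraries where they do the work, as an engineer would, in place of code of your own. Each camera call takes 0.05 s, during which the arm holds its last target. There are 200 camera calls.

## Working session

There is one attempt and no reset: what is moved stays moved. The work goes in short steps, Python scripts to look and compute and a shell command to move; the robot and the scene stay as the last step left them, time stands still between calls to the robot, and variables do not carry over. Pictures are saved under pics/ and viewed, about 12 in all and at most 16, crops included, and the job is handed in when it is done.

```bash
ls; mkdir -p pics; python3 - <<'E'
from rig import arm
import cv2
s=arm.state();print(s)
for n in("top","side"):
    i=arm.camera_info(n);print(n,i)
    cv2.imwrite(f"pics/{n}0.png",arm.camera(n)[:,:,::-1])
E
```

```text
pics
{'t': 0.0, 'joint_positions': array([ 1.16790688e+00,  8.79542969e-02,  1.37223755e+00, -1.42445613e-05,
        1.68358574e+00, -1.03083197e-01]), 'dq': array([-4.37142665e-04, -1.18503638e-03,  9.11338047e-04, -2.84133208e-03,
       -9.25760849e-05, -9.00273646e-04]), 'effort': array([-1.62293825e-03, -3.40171301e+01, -3.02431262e+01,  7.15634529e-02,
        3.29104147e-02, -1.83064817e-04]), 'ee_pos': array([162.2210588 , 524.96527526, 204.31303423]), 'ee_rot': array([-2.66586947e-04,  1.49343040e-01,  9.88784842e-01, -1.05946093e-03]), 'contact_force': array([-0.73535942, -0.17642148, -0.16843699]), 'moment': array([0.00630874, 0.03902701, 0.00077159]), 'finger_gap': 94.16696561739813}
top {'K': array([[419.85354865,   0.        , 319.16568985],
       [  0.        , 419.85354865, 199.73794147],
       [  0.        ,   0.        ,   1.        ]]), 'R': array([[ 0.01786594, -0.99974621, -0.01372275],
       [-0.98194235, -0.01495918, -0.18858802],
       [ 0.18833487,  0.01684425, -0.98196041]]), 't': array([-27.86999936, 549.38639078, 978.38775645])}
side {'K': array([[363.81299529,   0.        , 318.48114407],
       [  0.        , 363.81299529, 201.61204727],
       [  0.        ,   0.        ,   1.        ]]), 'R': array([[ 0.74128435, -0.67093221, -0.01864092],
       [-0.48789545, -0.51956649, -0.70143332],
       [ 0.46092901,  0.52905635, -0.71249128]]), 't': array([-427.40331441,  321.39742179,  744.47403932])}
```

View pics/top0.png

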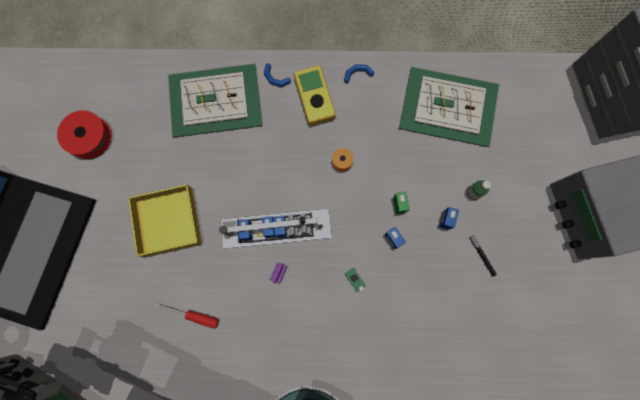

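View pics/side0.png

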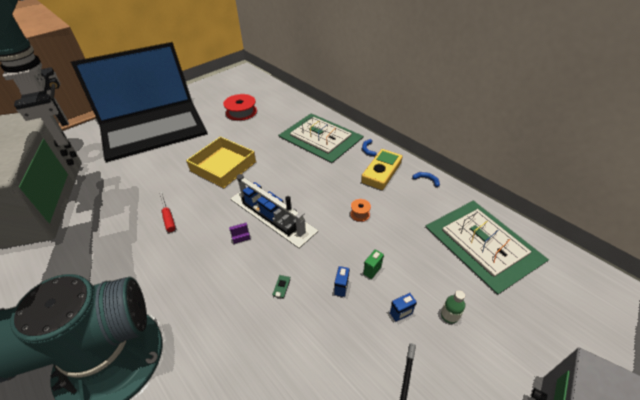

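The scene has two blue packs at about (396,238) and (450,217), with a green decoy at (402,202). The cradle is near (275,228), its bar pivoting on the left and its catch on the right. The bin is at (165,220), the bottle at (480,188) and the spool at (343,160). I'll zoom in on these.

```bash
python3 - <<'E'
import cv2,numpy as np
t=cv2.imread("pics/top0.png");s=cv2.imread("pics/side0.png")
a=cv2.resize(t[195:260,210:345],None,fx=5.9,fy=5.9,interpolation=cv2.INTER_CUBIC)[:300]
a=cv2.resize(t[200:255,212:342],(780,330),interpolation=cv2.INTER_CUBIC)
b=cv2.resize(s[170:250,220:330],(370,269),interpolation=cv2.INTER_CUBIC)
c=cv2.resize(t[175:250,380:500],(410,256),interpolation=cv2.INTER_CUBIC)
o=np.zeros((600,780,3),np.uint8);o[:330]=a;o[331:600,:370]=b;o[331:587,370:]=c
cv2.imwrite("pics/crop0.png",o)
E
```

```text
(no output)
```

View pics/crop0.png

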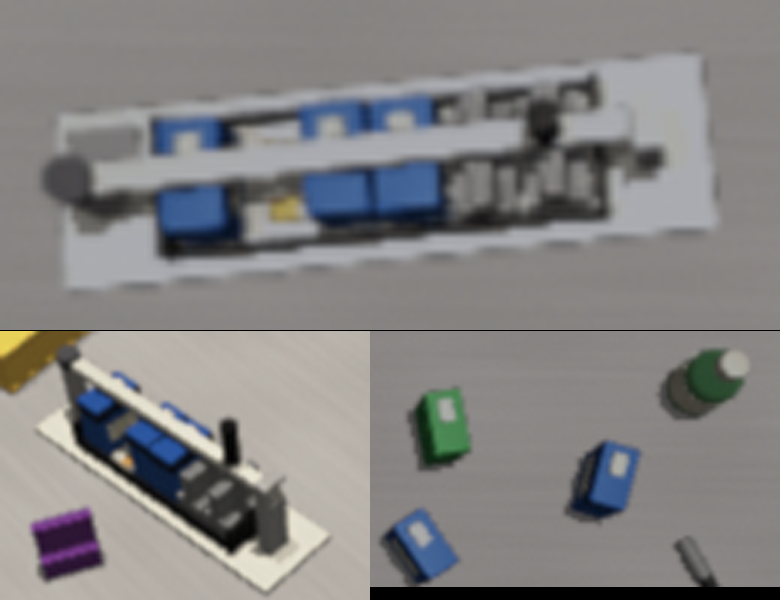

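The crop shows fitted packs at places 5, 3 and 2, a free place 4 with its brass contact visible, and two grey fillers at places 0 and 1. Next I'll compute positions.

```bash
cat > h.py <<'E'
from rig import arm
import numpy as np,cv2
from scipy.spatial.transform import Rotation as Ro
def ray(n,p):
    i=arm.camera_info(n);C=-i["R"].T@i["t"]
    return C,i["R"].T@np.linalg.inv(i["K"])@np.array([p[0],p[1],1.])
def onz(n,p,z):
    C,d=ray(n,p);return C+d*(z-C[2])/d[2]
def tri(pt,ps):
    A=[];b=[]
    for n,p in(("top",pt),("side",ps)):
        C,d=ray(n,p);d/=np.linalg.norm(d);P=np.eye(3)-np.outer(d,d);A.append(P);b.append(P@C)
    return np.linalg.lstsq(np.vstack(A),np.hstack(b),rcond=None)[0]
def proj(n,X):
    i=arm.camera_info(n);u=i["K"]@(i["R"]@np.array(X,float)+i["t"]);return u[:2]/u[2]
def pose():
    s=arm.state();q=s["ee_rot"];return s["ee_pos"],Ro.from_quat([q[1],q[2],q[3],q[0]])
def delta(target):  # total shift in tool units
    p,R=pose();return np.round(R.inv().apply(np.array(target)-p)/30,2)
E
python3 - <<'E'
from h import *
np.set_printoptions(precision=1,suppress=True)
for n in("top","side"):print(n,ray(n,(0,0))[0])
T=lambda x,y:(212+x/6,200+y/6)
for z in(0,3,6):print("plate",z,[onz("top",T(*p),z)[:2] for p in((58,115),(700,57),(718,230),(65,290))])
print("handle top",tri(T(543,103),(220+230/3.364,170+92/3.364)))
print("handle z115",onz("top",T(543,103),115), "bot73",onz("top",T(543,135),73))
print("pivot",[onz("top",T(68,178),z) for z in(73,80,90)], "tri",tri(T(68,178),(220+68/3.364,170+(352-331)/3.364)))
print("spool",onz("top",(343,160),36),"flux",onz("top",(484,187),80))
# blobs
t=cv2.imread("pics/top0.png");s=cv2.imread("pics/side0.png")
for nm,im in(("top",t),("side",s)):
    h=cv2.cvtColor(im,cv2.COLOR_BGR2HSV)
    for c,lo,hi in(("blue",(100,120,40),(125,255,255)),("yel",(22,120,60),(35,255,255))):
        m=cv2.inRange(h,lo,hi);n,l,st,ce=cv2.connectedComponentsWithStats(m)
        for k in range(1,n):
            if st[k,4]>40:
                cnt=cv2.findContours((l==k).astype(np.uint8),0,2)[0][0]
                print(nm,c,st[k],ce[k],cv2.minAreaRect(cnt))
print(arm.state()["ee_pos"])
E
```

```text
top [ 355.7  -36.1 1064. ]
side [ 130.5 -513.6  747.9]
plate 0 [array([505.2, 231.4]), array([534.6, -42.7]), array([460.6, -51.3]), array([430.7, 223.8])]
plate 3 [array([504.8, 230.7]), array([534.1, -42.7]), array([460.3, -51.3]), array([430.5, 223.1])]
plate 6 [array([504.3, 229.9]), array([533.6, -42.7]), array([460. , -51.3]), array([430.3, 222.4])]
handle top [495.9  17.8 115.3]
handle z115 [496.6  17.5 115. ] bot73 [490.   19.6  73. ]
pivot [array([469.8, 207.5,  73. ]), array([469. , 205.8,  80. ]), array([467.9, 203.3,  90. ])] tri [469.7 205.6  79.7]
spool [656.4 -77.1  36. ] flux [ 581.4 -412.2   80. ]
top blue [264  64  26  22 185] [274.4  77.4] ((274.6221008300781, 76.90574645996094), (29.193862915039062, 14.109661102294922), 36.38435363769531)
top blue [345  65  29  17 183] [357.3  70.7] ((357.7059326171875, 71.32352447509766), (13.581995010375977, 29.346811294555664), 75.96376037597656)
top blue [  0 177   7  17  71] [  2. 183.] ((3.0, 185.0), (16.0, 6.0), 90.0)
top blue [440 208  18  21 184] [449.  219.3] ((449.0000305175781, 218.50001525878906), (13.597793579101562,
[... 1562 characters left out ...]
4657096862793), 11.309932708740234)
side blue [335 286  10  10  85] [339.4 290.6] ((339.5, 290.5), (9.0, 9.0), 90.0)
side blue [393 293  23  19 217] [403.3 303.4] ((404.3299255371094, 303.24224853515625), (14.925588607788086, 21.32227325439453), 66.03751373291016)
side blue [391 306   9  15  74] [394.6 313.8] ((394.5384216308594, 312.80767822265625), (14.144856452941895, 7.2111029624938965), 56.3099365234375)
side yel [187 137  67  41 956] [221.  160.6] ((220.3000030517578, 156.40000915527344), (35.0, 58.80000305175781), 53.13010025024414)
side yel [363 149  39  33 462] [380.8 167.4] ((382.3999938964844, 164.80001831054688), (21.200000762939453, 38.0), 36.869895935058594)
[162.3 525.  204.4]
```

```bash
python3 -m inch '[{"wz":1},{"wz":1},{"wz":1},{"wz":1},{"wz":1},{"wz":1},{"wz":1},{"wz":1},{"wz":1},{"wz":1}]' 1 ; cat >> h.py <<'E'
def rep(*targets):
    p,R=pose();y=R.as_matrix()[:,1];s=arm.state()
    a=np.degrees(np.arctan2(y[1],y[0]));a=(a+90)%180-90
    print("t",round(s["t"],2),"pos",np.round(p,1),"jaw",round(a,1),"tilt",np.round(R.as_matrix()[:2,2],3),"gap",round(s["finger_gap"],1),"F",np.round(s["contact_force"],1))
    for T in targets:print(" to",T,delta(T))
E
python3 -c "
from h import *
rep((494,18,160))"
```

```text
t 0.1 pos [162.3 525.  204.4] jaw 72.8 tilt [-0.001 -0.002] gap 94.0 F [ 0.5 -0.1  0.4]
 to (494, 18, 160) [-15.56 -12.88   1.5 ]schema error: expected keys x, y, z, wx, wy, wz
```

```bash
python3 -m inch '[{"x":0,"y":0,"z":0,"wx":0,"wy":0,"wz":1},{"x":0,"y":0,"z":0,"wx":0,"wy":0,"wz":1},{"x":0,"y":0,"z":0,"wx":0,"wy":0,"wz":1},{"x":0,"y":0,"z":0,"wx":0,"wy":0,"wz":1},{"x":0,"y":0,"z":0,"wx":0,"wy":0,"wz":1},{"x":0,"y":0,"z":0,"wx":0,"wy":0,"wz":1},{"x":0,"y":0,"z":0,"wx":0,"wy":0,"wz":1},{"x":0,"y":0,"z":0,"wx":0,"wy":0,"wz":1},{"x":0,"y":0,"z":0,"wx":0,"wy":0,"wz":1},{"x":0,"y":0,"z":0,"wx":0,"wy":0,"wz":1}]' 1 
python3 -c "
from h import *
rep((494,18,160))"
```

```text
t: 0.93
ee_pos: [160.8, 521.7, 197.0]
ee_rot: [0.002, 0.643, 0.766, -0.008]
contact_force: [-0.1, -0.1, -0.2]
finger_gap: 94.1
t 0.93 pos [160.8 521.7 197. ] jaw 10.0 tilt [-0.006 -0.015] gap 94.1 F [-0.1 -0.1 -0.2]
 to (494, 18, 160) [-18.44   8.05   1.41]
```

```bash
python3 -m inch '[{"x":-0.95,"y":0.4,"z":0,"wx":0,"wy":0,"wz":0},{"x":-0.95,"y":0.4,"z":0,"wx":0,"wy":0,"wz":0},{"x":-0.95,"y":0.4,"z":0,"wx":0,"wy":0,"wz":0},{"x":-0.95,"y":0.4,"z":0,"wx":0,"wy":0,"wz":0},{"x":-0.95,"y":0.4,"z":0,"wx":0,"wy":0,"wz":0},{"x":-0.95,"y":0.4,"z":0,"wx":0,"wy":0,"wz":0},{"x":-0.95,"y":0.4,"z":0,"wx":0,"wy":0,"wz":0},{"x":-0.95,"y":0.4,"z":0,"wx":0,"wy":0,"wz":0},{"x":-0.95,"y":0.4,"z":0,"wx":0,"wy":0,"wz":0},{"x":-0.95,"y":0.4,"z":0,"wx":0,"wy":0,"wz":0}]'
python3 -c "
from h import *
rep((494,18,160))"
```

```text
t: 1.77
ee_pos: [328.5, 252.6, 192.5]
ee_rot: [0.002, 0.64, 0.769, -0.014]
contact_force: [0.7, -0.1, 0.3]
finger_gap: 94.1
t 1.77 pos [328.5 252.6 192.5] jaw 10.4 tilt [-0.015 -0.023] gap 94.1 F [ 0.7 -0.1  0.3]
 to (494, 18, 160) [-8.67  4.03  1.19]
```

```bash
cat >> h.py <<'E'
def turn(ang):  # rotvec tool units (6deg) to straight down with jaw at ang deg
    p,R=pose();M=R.as_matrix();a=np.radians(ang);y=np.array([np.cos(a),np.sin(a),0])
    if y@M[:,1]<0:y=-y
    z=np.array([0,0,-1.]);D=Ro.from_matrix(np.c_[np.cross(y,z),y,z])
    print(" turn",ang,np.round(np.degrees((R.inv()*D).as_rotvec())/6,2),"j6",round(arm.state()["joint_positions"][5],2))
E
python3 -m inch '[{"x":-0.85,"y":0.4,"z":0.04,"wx":0,"wy":0,"wz":0},{"x":-0.85,"y":0.4,"z":0.04,"wx":0,"wy":0,"wz":0},{"x":-0.85,"y":0.4,"z":0.04,"wx":0,"wy":0,"wz":0},{"x":-0.85,"y":0.4,"z":0.04,"wx":0,"wy":0,"wz":0},{"x":-0.85,"y":0.4,"z":0.04,"wx":0,"wy":0,"wz":0},{"x":-0.85,"y":0.4,"z":0.04,"wx":0,"wy":0,"wz":0},{"x":-0.85,"y":0.4,"z":0.04,"wx":0,"wy":0,"wz":0},{"x":-0.85,"y":0.4,"z":0.04,"wx":0,"wy":0,"wz":0},{"x":-0.85,"y":0.4,"z":0.04,"wx":0,"wy":0,"wz":0},{"x":0,"y":0,"z":0,"wx":0,"wy":0,"wz":0}]'
python3 -c "
from h import *
rep((494,18,150),(494,18,80));turn(7)"
```

```text
t: 2.6
ee_pos: [480.4, 29.2, 179.1]
ee_rot: [0.0, 0.642, 0.766, -0.016]
contact_force: [0.2, 1.1, -0.7]
finger_gap: 94.0
t 2.6 pos [480.4  29.2 179.1] jaw 10.1 tilt [-0.021 -0.025] gap 94.0 F [ 0.2  1.1 -0.7]
 to (494, 18, 150) [-0.43  0.41  0.97]
 to (494, 18, 80) [-0.38  0.46  3.3 ]
 turn 7 [-0.23  0.21  0.51] j6 -0.22
```

```bash
python3 -m inch '[{"x":-0.22,"y":0.2,"z":0,"wx":-0.12,"wy":0.1,"wz":0.25},{"x":-0.22,"y":0.2,"z":0,"wx":-0.12,"wy":0.1,"wz":0.25},{"x":0,"y":0,"z":0,"wx":0,"wy":0,"wz":0},{"x":0,"y":0,"z":0.5,"wx":0,"wy":0,"wz":0},{"x":0,"y":0,"z":0.5,"wx":0,"wy":0,"wz":0},{"x":0,"y":0,"z":0.5,"wx":0,"wy":0,"wz":0},{"x":0,"y":0,"z":0.5,"wx":0,"wy":0,"wz":0},{"x":0,"y":0,"z":0.5,"wx":0,"wy":0,"wz":0},{"x":0,"y":0,"z":0.2,"wx":0,"wy":0,"wz":0},{"x":0,"y":0,"z":0,"wx":0,"wy":0,"wz":0}]'
python3 -c "
from h import *
rep((494,18,81));turn(7)
for n in('top','side'):cv2.imwrite(f'pics/{n}1.png',arm.camera(n)[:,:,::-1])
a=cv2.imread('pics/top1.png')[160:300,200:400];b=cv2.imread('pics/side1.png')[130:270,200:400]
cv2.imwrite('pics/c1.png',np.vstack([cv2.resize(a,(420,294)),cv2.resize(b,(420,294))]))
"
```

```text
t: 3.43
ee_pos: [491.6, 21.8, 94.0]
ee_rot: [-0.002, 0.662, 0.749, 0.001]
contact_force: [-0.2, -0.3, -0.4]
finger_gap: 93.8
t 3.43 pos [491.6  21.8  94. ] jaw 7.1 tilt [-0.003  0.004] gap 93.8 F [-0.2 -0.3 -0.4]
 to (494, 18, 81) [-0.14  0.06  0.43]
 turn 7 [-0.02 -0.04  0.01] j6 -0.2
```

View pics/c1.png

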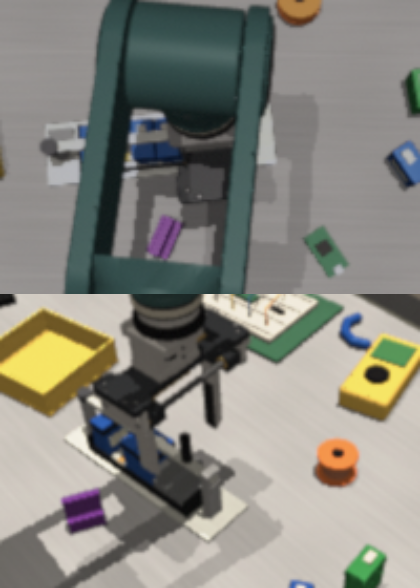

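```bash
python3 -m inch '[{"x":-0.12,"y":0.08,"z":0.2,"wx":0,"wy":0,"wz":0},{"x":0,"y":0,"z":0.2,"wx":0,"wy":0,"wz":0},{"x":0,"y":0,"z":0,"wx":0,"wy":0,"wz":0},{"x":0,"y":0,"z":0,"wx":0,"wy":0,"wz":0},{"x":0,"y":0,"z":0,"wx":0,"wy":0,"wz":0},{"x":0,"y":0,"z":0,"wx":0,"wy":0,"wz":0},{"x":0,"y":0,"z":0,"wx":0,"wy":0,"wz":0},{"x":0,"y":0,"z":0,"wx":0,"wy":0,"wz":0},{"x":0,"y":0,"z":0,"wx":0,"wy":0,"wz":0},{"x":0,"y":0,"z":0,"wx":0,"wy":0,"wz":0}]' -1 8
python3 -c "
from h import *
rep((494,18,81));turn(7)
"
```

```text
t: 4.37
ee_pos: [499.0, 18.0, 87.4]
ee_rot: [0.002, 0.662, 0.749, 0.004]
contact_force: [0.6, -0.5, -0.2]
finger_gap: 30.8
t 4.37 pos [499.   18.   87.4] jaw 7.1 tilt [0.009 0.003] gap 30.8 F [ 0.6 -0.5 -0.2]
 to (494, 18, 81) [ 0.02 -0.17  0.21]
 turn 7 [ 0.09 -0.02  0.01] j6 -0.2
```

```bash
python3 -m inch '[{"x":0,"y":0,"z":0.1,"wx":0,"wy":0,"wz":0},{"x":0,"y":0,"z":0,"wx":0,"wy":0,"wz":0},{"x":0,"y":0,"z":0,"wx":0,"wy":0,"wz":0},{"x":0,"y":0,"z":0,"wx":0,"wy":0,"wz":0},{"x":0,"y":0,"z":0,"wx":0,"wy":0,"wz":0},{"x":0,"y":0,"z":0,"wx":0,"wy":0,"wz":0},{"x":0,"y":0,"z":0,"wx":0,"wy":0,"wz":0},{"x":0,"y":0,"z":0,"wx":0,"wy":0,"wz":0},{"x":0,"y":0,"z":0,"wx":0,"wy":0,"wz":0},{"x":0,"y":0,"z":0,"wx":0,"wy":0,"wz":0}]' -1 8
python3 -c "
from h import *
rep();turn(7)
"
```

```text
t: 5.2
ee_pos: [499.0, 18.0, 84.4]
ee_rot: [0.002, 0.662, 0.749, 0.004]
contact_force: [-0.3, 0.5, 1.9]
finger_gap: 13.3
t 5.2 pos [499.   18.   84.4] jaw 7.1 tilt [0.009 0.003] gap 13.3 F [-0.3  0.5  1.9]
 turn 7 [ 0.09 -0.02  0.01] j6 -0.2
```

```bash
python3 -m inch '[{"x":0.03,"y":0.41,"z":-0.02,"wx":0,"wy":0,"wz":0},{"x":0.05,"y":0.41,"z":-0.02,"wx":0,"wy":0,"wz":0},{"x":0.08,"y":0.4,"z":-0.02,"wx":0,"wy":0,"wz":0},{"x":0.11,"y":0.4,"z":-0.02,"wx":0,"wy":0,"wz":0},{"x":0.13,"y":0.39,"z":-0.02,"wx":0,"wy":0,"wz":0},{"x":0.16,"y":0.38,"z":-0.02,"wx":0,"wy":0,"wz":0},{"x":0.18,"y":0.37,"z":-0.02,"wx":0,"wy":0,"wz":0},{"x":0.2,"y":0.36,"z":-0.02,"wx":0,"wy":0,"wz":0},{"x":0.23,"y":0.34,"z":-0.02,"wx":0,"wy":0,"wz":0},{"x":0.25,"y":0.33,"z":-0.02,"wx":0,"wy":0,"wz":0}]'
python3 -c "
from h import *
rep();turn(7)
p=pose()[0]-[469.3,206.5,0];print(np.arctan2(p[0],-p[1]),np.hypot(p[0],p[1]))
"
```

```text
t: 6.03
ee_pos: [605.0, 72.1, 84.8]
ee_rot: [-0.001, 0.663, 0.749, -0.003]
contact_force: [-0.1, -1.4, -0.6]
finger_gap: 13.4
t 6.03 pos [605.   72.1  84.8] jaw 7.0 tilt [-0.005 -0.003] gap 13.4 F [-0.1 -1.4 -0.6]
 turn 7 [-0.06  0.02 -0.01] j6 -0.09
0.7902894742422829 190.97247211669278
```

```bash
python3 -m inch '[{"x":0.26,"y":0.31,"z":-0.02,"wx":0,"wy":0,"wz":0},{"x":0.28,"y":0.3,"z":-0.02,"wx":0,"wy":0,"wz":0},{"x":0.3,"y":0.28,"z":-0.02,"wx":0,"wy":0,"wz":0},{"x":0.32,"y":0.26,"z":-0.02,"wx":0,"wy":0,"wz":0},{"x":0.34,"y":0.24,"z":-0.02,"wx":0,"wy":0,"wz":0},{"x":0.35,"y":0.21,"z":-0.02,"wx":0,"wy":0,"wz":0},{"x":0.36,"y":0.19,"z":-0.02,"wx":0,"wy":0,"wz":0},{"x":0.38,"y":0.17,"z":-0.02,"wx":0,"wy":0,"wz":0},{"x":0.38,"y":0.14,"z":-0.02,"wx":0,"wy":0,"wz":0},{"x":0.39,"y":0.12,"z":-0.02,"wx":0,"wy":0,"wz":0}]'
python3 -m inch '[{"x":0,"y":0,"z":0,"wx":0,"wy":0,"wz":0},{"x":0,"y":0,"z":0,"wx":0,"wy":0,"wz":0},{"x":0,"y":0,"z":0,"wx":0,"wy":0,"wz":0},{"x":0,"y":0,"z":0,"wx":0,"wy":0,"wz":0},{"x":0,"y":0,"z":0,"wx":0,"wy":0,"wz":0},{"x":0,"y":0,"z":0,"wx":0,"wy":0,"wz":0},{"x":0,"y":0,"z":0,"wx":0,"wy":0,"wz":0},{"x":0,"y":0,"z":0,"wx":0,"wy":0,"wz":0},{"x":0,"y":0,"z":0,"wx":0,"wy":0,"wz":0},{"x":0,"y":0,"z":0,"wx":0,"wy":0,"wz":0}]' 0
python3 -c "
from h import *
rep();turn(7)
p=pose()[0]-[469.3,206.5,0];print(np.arctan2(p[0],-p[1]),np.hypot(p[0],p[1]))
"
```

```text
t: 6.87
ee_pos: [660.3, 186.4, 84.8]
ee_rot: [-0.004, 0.663, 0.748, -0.008]
contact_force: [-3.4, -1.0, -1.8]
finger_gap: 14.2
t: 7.7
ee_pos: [662.4, 188.5, 87.8]
ee_rot: [-0.002, 0.663, 0.748, -0.005]
contact_force: [-0.1, 0.7, -0.1]
finger_gap: 47.0
t 7.7 pos [662.4 188.5  87.8] jaw 6.9 tilt [-0.009 -0.005] gap 47.0 F [-0.1  0.7 -0.1]
 turn 7 [-0.09  0.04 -0.01] j6 0.08
1.477871296296542 193.9380179610214
```

```bash
python3 -m inch '[{"x":0,"y":0,"z":-0.6,"wx":0,"wy":0,"wz":0},{"x":0,"y":0,"z":-0.9,"wx":0,"wy":0,"wz":0},{"x":0,"y":0,"z":-0.9,"wx":0,"wy":0,"wz":0},{"x":0,"y":0,"z":-0.9,"wx":0,"wy":0,"wz":0},{"x":0,"y":-0.5,"z":-0.9,"wx":0,"wy":0,"wz":0},{"x":0,"y":-0.9,"z":-0.6,"wx":0,"wy":0,"wz":0},{"x":0,"y":-1,"z":-0.5,"wx":0,"wy":0,"wz":0},{"x":0,"y":-1,"z":-0.5,"wx":0,"wy":0,"wz":0},{"x":0,"y":-1,"z":-0.5,"wx":0,"wy":0,"wz":0},{"x":0,"y":-1,"z":-0.5,"wx":0,"wy":0,"wz":0}]' 1
python3 -m inch '[{"x":0,"y":-1,"z":-0.05,"wx":0,"wy":0,"wz":0},{"x":0,"y":-1,"z":-0.05,"wx":0,"wy":0,"wz":0},{"x":0,"y":-1,"z":-0.05,"wx":0,"wy":0,"wz":0},{"x":0,"y":-1,"z":-0.05,"wx":0,"wy":0,"wz":0},{"x":0,"y":-1,"z":-0.05,"wx":0,"wy":0,"wz":0},{"x":0,"y":-1,"z":-0.05,"wx":0,"wy":0,"wz":0},{"x":0,"y":-1,"z":-0.05,"wx":0,"wy":0,"wz":0},{"x":0,"y":-1,"z":-0.05,"wx":0,"wy":0,"wz":0},{"x":0,"y":-0.6,"z":-0.05,"wx":0,"wy":0,"wz":0},{"x":0,"y":-0.2,"z":0,"wx":0,"wy":0,"wz":0}]'
python3 -c "
from h import *
rep();turn(7)
for n in('top','side'):cv2.imwrite(f'pics/{n}2.png',arm.camera(n)[:,:,::-1])
t=cv2.imread('pics/top2.png');s=cv2.imread('pics/side2.png')
o=np.zeros((600,800,3),np.uint8)
o[:330,:780]=cv2.resize(t[200:255,212:342],(780,330),interpolation=2)
o[335:599,:440]=cv2.resize(s[170:236,220:330],(440,264),interpolation=2)
o[335:560,440:]=cv2.resize(t,(360,225),interpolation=3)
cv2.imwrite('pics/c2.png',o)
"
```

```text
t: 8.53
ee_pos: [499.9, 167.7, 293.1]
ee_rot: [-0.006, 0.665, 0.747, -0.011]
contact_force: [-0.3, 0.6, 0.7]
finger_gap: 94.2
t: 9.37
ee_pos: [222.4, 134.3, 319.6]
ee_rot: [-0.001, 0.665, 0.747, -0.002]
contact_force: [0.7, -0.3, 1.1]
finger_gap: 93.8
t 9.37 pos [222.4 134.3 319.6] jaw 6.7 tilt [-0.005 -0.002] gap 93.8 F [ 0.7 -0.3  1.1]
 turn 7 [-0.05  0.02 -0.06] j6 0.21
```

View pics/c2.png

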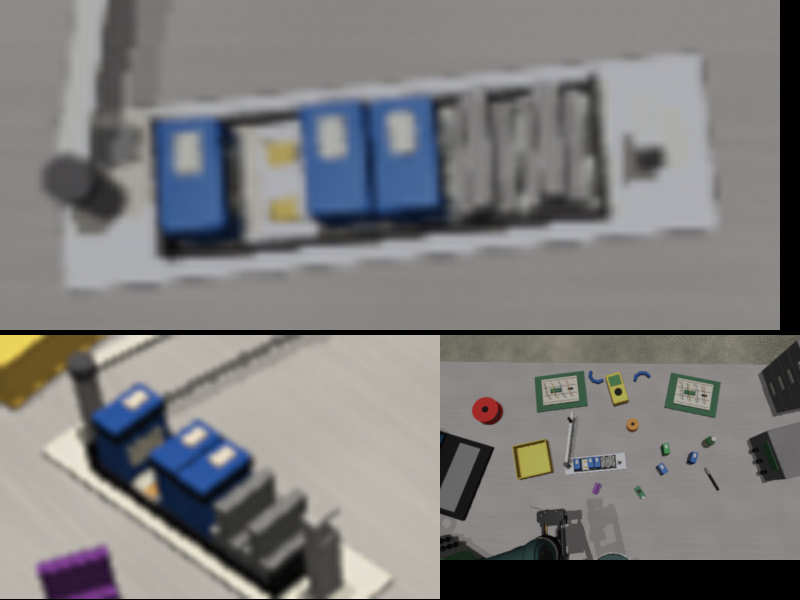

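The crop shows the bar open and the row clear. Fitted packs at 5, 3 and 2 are at crop x 190, 333 and 402. The contacts at place 4 are at (283,152) and (285,210), and the filler fins are at x≈475 and 548. Next: a large crop of the loose packs and bin, and positions for the row.

```bash
python3 - <<'E'
from h import *
np.set_printoptions(precision=1,suppress=True)
T=lambda x,y:(212+x/6,200+y/6)
S=lambda x,y:(220+x/4,170+(y-335)/4)
for n,p in(("p5",(188,118)),("p3",(333,103)),("p2",(402,97))):print(n,"far edge mid z61",onz("top",T(*p),61))
print("contacts",onz("top",T(283,152),6),onz("top",T(284,210),6))
print("fin1 far",onz("top",T(472,88),57),"tri",tri(T(472,86),S(263,473)))
print("fin0 far",onz("top",T(545,80),57),"tri",tri(T(545,78),S(295,490)))
print("lab5",tri(T(187,152),S(136,402)),"lab3",tri(T(332,137),S(194,436)),"lab2",tri(T(401,132),S(223,455)))
print("endwall0 inner? z32",onz("top",T(603,140),32),"endwall5",onz("top",T(153,190),32))
t=cv2.imread('pics/top2.png');s=cv2.imread('pics/side2.png')
o=np.zeros((600,800,3),np.uint8)
for k,(im,x,y) in enumerate(((t,380,222),(t,434,202),(s,322,258),(s,382,284))):
    o[300*(k//2):300*(k//2)+300,400*(k%2):400*(k%2)+400]=cv2.resize(im[y:y+30,x:x+40],(400,300),interpolation=cv2.INTER_CUBIC)
cv2.imwrite("pics/c3.png",o)
E
```

```text
p5 far edge mid z61 [496.2 163.5  61. ]
p3 far edge mid z61 [503.3 105.2  61. ]
p2 far edge mid z61 [506.1  77.5  61. ]
contacts [490.1 133.3   6. ] [465.5 131.8   6. ]
fin1 far [510.9  49.7  57. ] tri [509.8  50.9  55.8]
fin0 far [514.6  20.2  57. ] tri [513.   21.1  60. ]
lab5 [483.2 163.1  60. ] lab3 [489.8 104.2  64.5] lab2 [492.6  76.3  64.7]
endwall0 inner? z32 [493.9  -3.   32. ] endwall5 [470.1 182.1  32. ]
```

View pics/c3.png

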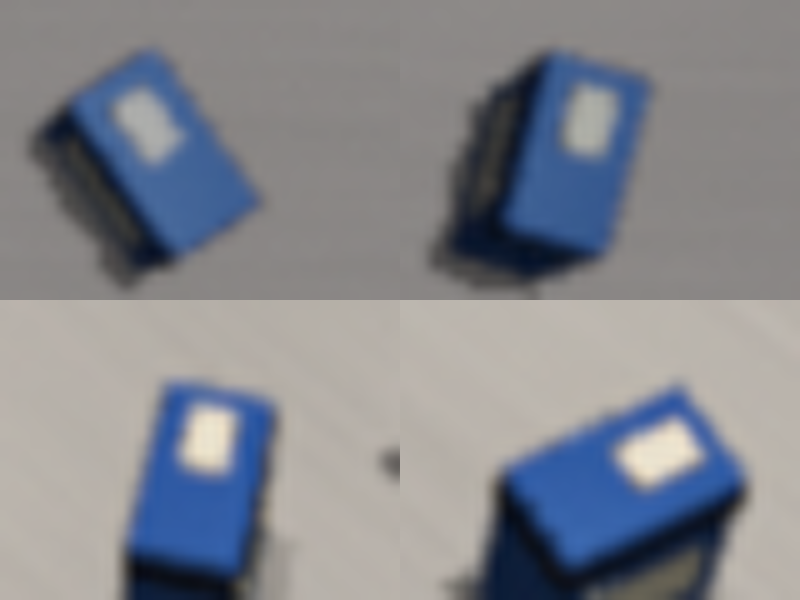

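```bash
python3 - <<'E'
from h import *
np.set_printoptions(precision=1,suppress=True)
f=lambda off,L:[np.array(off)+(np.array(p)+.5)/10-.5 for p in L]
A=(f((380,222),[(152,48),(262,200),(178,258),(72,100)]),f((322,258),[(168,82),(275,102),(240,275),(130,248)]))
B=(f((434,202),[(150,52),(252,80),(205,250),(105,230)]),f((382,284),[(282,85),(345,180),(170,278),(105,175)]))
for n,(t,s) in(("A",A),("B",B)):
    print(n,"tri centre",tri(np.mean(t,0),np.mean(s,0)))
    for cam,P in(("top",t),("side",s)):
        Q=np.array([onz(cam,p,55) for p in P]);print(cam,Q.mean(0)[:2])
        for k in range(4):
            d=Q[(k+1)%4]-Q[k];print("  edge",np.hypot(*d[:2]),np.degrees(np.arctan2(d[1],d[0]))%180)
print("bin",onz("top",(164.3,220.5),45),tri((164.3,220.5),(221,157)))
rep((489,47.5,150));turn(7.3)
E
```

```text
A tri centre [ 461.9 -205.3   55.4]
top [ 461.8 -205.2]
  edge 44.39448446085689 35.35468627252959
  edge 24.764515977024665 124.94313877354796
  edge 44.945000436462784 33.48358628789265
  edge 23.307023397685153 123.62271764742744
side [ 462.7 -205. ]
  edge 24.655443805784657 124.43706950429711
  edge 45.862354311698525 34.94279693479851
  edge 24.746367316957635 121.30698095808955
  edge 44.51071977898374 34.88863455734089
B tri centre [ 512.2 -339.4   55. ]
top [ 512.  -339.2]
  edge 25.210991188271183 75.02052965816657
  edge 43.700961152019346 162.54543421517135
  edge 24.201530056906186 79.36763027399181
  edge 45.501807599244174 164.00285962324503
side [ 512.8 -339.5]
  edge 24.316716276885856 70.06183020674744
  edge 45.44345885296493 166.5140544123328
  edge 25.50870487954519 70.88939484721496
  edge 45.69227843734968 164.980045340498
bin [493.3 361.5  45. ] [494.3 361.4  44.4]
t 9.47 pos [223.8 134.6 319.3] jaw 6.6 tilt [-0. -0.] gap 94.3 F [ 0.4  0.3 -0.2]
 to (489, 47.5, 150) [-3.9  8.5  5.6]
 turn 7.3 [-0.1  0.  -0.1] j6 0.21
```

```bash
python3 -m inch '[{"x":-0.41,"y":0.9,"z":0.35,"wx":0,"wy":0,"wz":-0.01},{"x":-0.41,"y":0.9,"z":0.5,"wx":0,"wy":0,"wz":-0.01},{"x":-0.41,"y":0.9,"z":0.5,"wx":0,"wy":0,"wz":-0.01},{"x":-0.41,"y":0.9,"z":0.5,"wx":0,"wy":0,"wz":-0.01},{"x":-0.41,"y":0.9,"z":0.5,"wx":0,"wy":0,"wz":-0.01},{"x":-0.41,"y":0.9,"z":0.5,"wx":0,"wy":0,"wz":-0.01},{"x":-0.41,"y":0.9,"z":0.5,"wx":0,"wy":0,"wz":-0.01},{"x":-0.41,"y":0.9,"z":0.5,"wx":0,"wy":0,"wz":-0.01},{"x":-0.41,"y":0.9,"z":0.5,"wx":0,"wy":0,"wz":-0.01},{"x":0,"y":0,"z":0,"wx":0,"wy":0,"wz":0}]' 1
python3 -c "
from h import *
rep((489,47.5,150),(489,47.5,25));turn(7.3)"
```

```text
t: 10.3
ee_pos: [500.5, 48.0, 175.7]
ee_rot: [-0.002, 0.661, 0.75, -0.001]
contact_force: [-1.6, 0.8, -0.9]
finger_gap: 94.1
t 10.3 pos [500.5  48.  175.7] jaw 7.2 tilt [-0.004  0.001] gap 94.1 F [-1.6  0.8 -0.9]
 to (489, 47.5, 150) [ 0.03 -0.38  0.86]
 to (489, 47.5, 25) [ 0.02 -0.36  5.03]
 turn 7.3 [-0.04 -0.01 -0.02] j6 -0.14
```

```bash
python3 -m inch '[{"x":0.01,"y":-0.2,"z":0,"wx":0,"wy":0,"wz":0},{"x":0.01,"y":-0.16,"z":0.2,"wx":0,"wy":0,"wz":0},{"x":0,"y":0,"z":0.6,"wx":0,"wy":0,"wz":0},{"x":0,"y":0,"z":0.8,"wx":0,"wy":0,"wz":0},{"x":0,"y":0,"z":0.8,"wx":0,"wy":0,"wz":0},{"x":0,"y":0,"z":0.7,"wx":0,"wy":0,"wz":0},{"x":0,"y":0,"z":0.6,"wx":0,"wy":0,"wz":0},{"x":0,"y":0,"z":0.4,"wx":0,"wy":0,"wz":0},{"x":0,"y":0,"z":0,"wx":0,"wy":0,"wz":0},{"x":0,"y":0,"z":0,"wx":0,"wy":0,"wz":0}]' 1
python3 -c "
from h import *
rep((489,47.5,25));turn(7.3)"
```

```text
t: 11.13
ee_pos: [483.9, 48.5, 48.0]
ee_rot: [-0.001, 0.661, 0.751, -0.0]
contact_force: [-0.2, 0.1, 0.4]
finger_gap: 94.1
t 11.13 pos [483.9  48.5  48. ] jaw 7.3 tilt [-0.002  0.001] gap 94.1 F [-0.2  0.1  0.4]
 to (489, 47.5, 25) [-0.06  0.17  0.76]
 turn 7.3 [-0.02 -0.02  0.  ] j6 -0.15
```

```bash
python3 -m inch '[{"x":-0.06,"y":0.17,"z":0.35,"wx":0,"wy":0,"wz":0},{"x":0,"y":0,"z":0.3,"wx":0,"wy":0,"wz":0},{"x":0,"y":0,"z":0,"wx":0,"wy":0,"wz":0},{"x":0,"y":0,"z":0,"wx":0,"wy":0,"wz":0},{"x":0,"y":0,"z":0,"wx":0,"wy":0,"wz":0},{"x":0,"y":0,"z":0,"wx":0,"wy":0,"wz":0},{"x":0,"y":0,"z":0,"wx":0,"wy":0,"wz":0},{"x":0,"y":0,"z":0,"wx":0,"wy":0,"wz":0},{"x":0,"y":0,"z":0,"wx":0,"wy":0,"wz":0},{"x":0,"y":0,"z":0,"wx":0,"wy":0,"wz":0}]' -1 12
python3 -c "
from h import *
rep();turn(7.3)"
```

```text
t: 11.97
ee_pos: [491.1, 47.8, 32.2]
ee_rot: [0.001, 0.66, 0.751, 0.002]
contact_force: [-0.6, -0.5, -0.1]
finger_gap: 46.1
t 11.97 pos [491.1  47.8  32.2] jaw 7.4 tilt [0.005 0.001] gap 46.1 F [-0.6 -0.5 -0.1]
 turn 7.3 [ 0.05 -0.01  0.01] j6 -0.15
```

```bash
python3 -m inch '[{"x":0,"y":0,"z":-0.3,"wx":0,"wy":0,"wz":0},{"x":0,"y":0,"z":-0.5,"wx":0,"wy":0,"wz":0},{"x":0,"y":0,"z":-0.6,"wx":0,"wy":0,"wz":0},{"x":0,"y":0,"z":-0.8,"wx":0,"wy":0,"wz":0},{"x":0,"y":0,"z":-0.8,"wx":0,"wy":0,"wz":0},{"x":0,"y":0,"z":-0.8,"wx":0,"wy":0,"wz":0},{"x":0,"y":0,"z":-0.8,"wx":0,"wy":0,"wz":0},{"x":0,"y":0,"z":-0.3,"wx":0,"wy":0,"wz":0},{"x":0.3,"y":0,"z":-0.1,"wx":0,"wy":0,"wz":0},{"x":0.6,"y":0,"z":-0.05,"wx":0,"wy":0,"wz":0}]'
python3 -m inch '[{"x":0.8,"y":0.08,"z":-0.03,"wx":0,"wy":0,"wz":0},{"x":0.8,"y":0.08,"z":-0.03,"wx":0,"wy":0,"wz":0},{"x":0.8,"y":0.08,"z":-0.03,"wx":0,"wy":0,"wz":0},{"x":0.8,"y":0.08,"z":-0.03,"wx":0,"wy":0,"wz":0},{"x":0.8,"y":0.08,"z":-0.03,"wx":0,"wy":0,"wz":0},{"x":0.8,"y":0.08,"z":-0.03,"wx":0,"wy":0,"wz":0},{"x":0.8,"y":0.08,"z":-0.03,"wx":0,"wy":0,"wz":0},{"x":0.8,"y":0.08,"z":-0.03,"wx":0,"wy":0,"wz":0},{"x":0.6,"y":0.08,"z":-0.03,"wx":0,"wy":0,"wz":0},{"x":0.2,"y":0,"z":0,"wx":0,"wy":0,"wz":0}]'
python3 -c "
from h import *
rep((494,328,150),(494,328,34));turn(7.3)
for n in('top','side'):cv2.imwrite(f'pics/{n}3.png',arm.camera(n)[:,:,::-1])
t=cv2.imread('pics/top3.png');s=cv2.imread('pics/side3.png')
cv2.imwrite('pics/c4.png',np.vstack([cv2.resize(t[150:290,100:380],(600,300)),cv2.resize(s[90:230,130:410],(600,300))]))
"
```

```text
t: 12.8
ee_pos: [488.6, 73.0, 194.1]
ee_rot: [0.004, 0.662, 0.749, 0.004]
contact_force: [0.4, -0.7, -0.8]
finger_gap: 45.7
t: 13.63
ee_pos: [476.1, 305.9, 191.1]
ee_rot: [-0.001, 0.662, 0.75, -0.001]
contact_force: [-0.3, -0.0, -0.4]
finger_gap: 45.9
t 13.63 pos [476.1 305.9 191.1] jaw 7.1 tilt [-0.002 -0.001] gap 45.9 F [-0.3 -0.  -0.4]
 to (494, 328, 150) [0.66 0.69 1.37]
 to (494, 328, 34) [0.66 0.69 5.24]
 turn 7.3 [-0.02  0.01 -0.03] j6 0.35
```

View pics/c4.png

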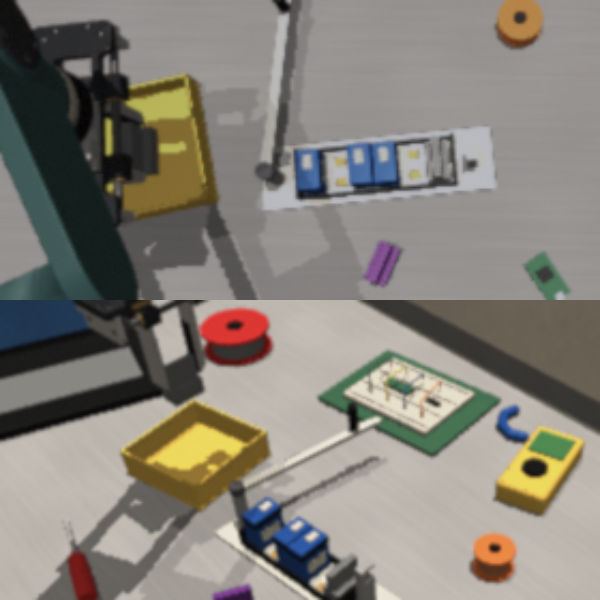

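```bash
python3 -m inch '[{"x":0.33,"y":0.35,"z":0.2,"wx":0,"wy":0,"wz":0},{"x":0.3,"y":0.34,"z":0.3,"wx":0,"wy":0,"wz":0},{"x":0,"y":0,"z":0.7,"wx":0,"wy":0,"wz":0},{"x":0,"y":0,"z":0.8,"wx":0,"wy":0,"wz":0},{"x":0,"y":0,"z":0.8,"wx":0,"wy":0,"wz":0},{"x":0,"y":0,"z":0.7,"wx":0,"wy":0,"wz":0},{"x":0,"y":0,"z":0.5,"wx":0,"wy":0,"wz":0},{"x":0,"y":0,"z":0.3,"wx":0,"wy":0,"wz":0},{"x":0,"y":0,"z":0.2,"wx":0,"wy":0,"wz":0},{"x":0,"y":0,"z":0,"wx":0,"wy":0,"wz":0}]'
python3 -c "
from h import *
rep((494,328,36));turn(7.3)"
```

```text
t: 14.57
ee_pos: [496.0, 313.6, 49.2]
ee_rot: [0.003, 0.666, 0.746, -0.004]
contact_force: [-0.3, -0.1, -0.1]
finger_gap: 46.3
t 14.57 pos [496.  313.6  49.2] jaw 6.5 tilt [-0.002 -0.009] gap 46.3 F [-0.3 -0.1 -0.1]
 to (494, 328, 36) [ 0.49 -0.01  0.44]
 turn 7.3 [-0.03  0.09 -0.14] j6 0.36
```

```bash
python3 -m inch '[{"x":0.25,"y":0,"z":0,"wx":0,"wy":0.05,"wz":-0.05},{"x":0.25,"y":0,"z":0,"wx":0,"wy":0.05,"wz":-0.05},{"x":0,"y":0,"z":0,"wx":0,"wy":0,"wz":0},{"x":0,"y":0,"z":0.2,"wx":0,"wy":0,"wz":0},{"x":0,"y":0,"z":0.15,"wx":0,"wy":0,"wz":0},{"x":0,"y":0,"z":0,"wx":0,"wy":0,"wz":0},{"x":0,"y":0,"z":0,"wx":0,"wy":0,"wz":0},{"x":0,"y":0,"z":0,"wx":0,"wy":0,"wz":0},{"x":0,"y":0,"z":0,"wx":0,"wy":0,"wz":0},{"x":0,"y":0,"z":0,"wx":0,"wy":0,"wz":0}]'
python3 -c "
from h import *
rep((494,328,36));turn(7.3)"
```

```text
t: 15.4
ee_pos: [497.5, 331.6, 43.5]
ee_rot: [0.0, 0.662, 0.75, 0.004]
contact_force: [0.1, 0.2, -0.9]
finger_gap: 46.0
t 15.4 pos [497.5 331.6  43.5] jaw 7.1 tilt [0.006 0.007] gap 46.0 F [ 0.1  0.2 -0.9]
 to (494, 328, 36) [-0.11 -0.13  0.25]
 turn 7.3 [ 0.07 -0.06 -0.03] j6 0.37
```

```bash
python3 -m inch '[{"x":0,"y":0,"z":0.15,"wx":0,"wy":0,"wz":0},{"x":0,"y":0,"z":0.1,"wx":0,"wy":0,"wz":0},{"x":0,"y":0,"z":0,"wx":0,"wy":0,"wz":0},{"x":0,"y":0,"z":0,"wx":0,"wy":0,"wz":0},{"x":0,"y":0,"z":0,"wx":0,"wy":0,"wz":0},{"x":0,"y":0,"z":0,"wx":0,"wy":0,"wz":0},{"x":0,"y":0,"z":0,"wx":0,"wy":0,"wz":0},{"x":0,"y":0,"z":0,"wx":0,"wy":0,"wz":0},{"x":0,"y":0,"z":0,"wx":0,"wy":0,"wz":0},{"x":0,"y":0,"z":0,"wx":0,"wy":0,"wz":0}]'
python3 -m inch '[{"x":0,"y":0,"z":0,"wx":0,"wy":0,"wz":0},{"x":0,"y":0,"z":0,"wx":0,"wy":0,"wz":0},{"x":0,"y":0,"z":0,"wx":0,"wy":0,"wz":0},{"x":0,"y":0,"z":0,"wx":0,"wy":0,"wz":0},{"x":0,"y":0,"z":-0.4,"wx":0,"wy":0,"wz":0},{"x":0,"y":0,"z":-0.7,"wx":0,"wy":0,"wz":0},{"x":0,"y":0,"z":-0.8,"wx":0,"wy":0,"wz":0},{"x":0,"y":0,"z":-0.8,"wx":0,"wy":0,"wz":0},{"x":0,"y":0,"z":-0.8,"wx":0,"wy":0,"wz":0},{"x":0,"y":0,"z":-0.8,"wx":0,"wy":0,"wz":0}]' 0.3
python3 -c "
from h import *
rep((492.6,18.2,150));turn(7.3)"
```

```text
t: 16.23
ee_pos: [497.6, 331.4, 35.2]
ee_rot: [0.0, 0.662, 0.75, 0.004]
contact_force: [-0.2, -0.3, -0.1]
finger_gap: 45.6
t: 17.07
ee_pos: [493.2, 328.6, 165.8]
ee_rot: [-0.002, 0.662, 0.75, -0.002]
contact_force: [0.1, 0.8, -0.8]
finger_gap: 61.0
t 17.07 pos [493.2 328.6 165.8] jaw 7.1 tilt [-0.006  0.   ] gap 61.0 F [ 0.1  0.8 -0.8]
 to (492.6, 18.2, 150) [-10.27  -1.29   0.52]
 turn 7.3 [-0.06 -0.01 -0.03] j6 0.37
```

Now filler 0. Travel there with a gap of about 61 mm.

```bash
python3 -m inch '[{"x":-0.9,"y":-0.12,"z":-0.25,"wx":0,"wy":0,"wz":0},{"x":-0.95,"y":-0.12,"z":-0.15,"wx":0,"wy":0,"wz":0},{"x":-0.95,"y":-0.12,"z":0,"wx":0,"wy":0,"wz":0},{"x":-0.95,"y":-0.12,"z":0,"wx":0,"wy":0,"wz":0},{"x":-0.95,"y":-0.12,"z":0,"wx":0,"wy":0,"wz":0},{"x":-0.95,"y":-0.12,"z":0,"wx":0,"wy":0,"wz":0},{"x":-0.95,"y":-0.12,"z":0,"wx":0,"wy":0,"wz":0},{"x":-0.95,"y":-0.12,"z":0,"wx":0,"wy":0,"wz":0},{"x":-0.95,"y":-0.12,"z":0,"wx":0,"wy":0,"wz":0},{"x":-0.95,"y":-0.12,"z":0,"wx":0,"wy":0,"wz":0}]' 0.5
python3 -m inch '[{"x":-0.3,"y":0,"z":0,"wx":0,"wy":0,"wz":0},{"x":0,"y":0,"z":0,"wx":0,"wy":0,"wz":0},{"x":0,"y":0,"z":0,"wx":0,"wy":0,"wz":0},{"x":0,"y":0,"z":0,"wx":0,"wy":0,"wz":0},{"x":0,"y":0,"z":0,"wx":0,"wy":0,"wz":0},{"x":0,"y":0,"z":0,"wx":0,"wy":0,"wz":0},{"x":0,"y":0,"z":0,"wx":0,"wy":0,"wz":0},{"x":0,"y":0,"z":0,"wx":0,"wy":0,"wz":0},{"x":0,"y":0,"z":0,"wx":0,"wy":0,"wz":0},{"x":0,"y":0,"z":0,"wx":0,"wy":0,"wz":0}]'
python3 -c "
from h import *
rep((492.6,18.2,30));turn(7.3)"
```

```text
t: 17.9
ee_pos: [498.2, 39.3, 199.3]
ee_rot: [0.006, 0.657, 0.754, 0.014]
contact_force: [0.3, -0.9, -0.5]
finger_gap: 70.7
t: 18.73
ee_pos: [499.8, 31.9, 203.1]
ee_rot: [0.007, 0.657, 0.754, 0.016]
contact_force: [-0.1, 0.1, -0.3]
finger_gap: 70.5
t 18.73 pos [499.8  31.9 203.1] jaw 7.9 tilt [0.032 0.014] gap 70.5 F [-0.1  0.1 -0.3]
 to (492.6, 18.2, 30) [-0.47 -0.49  5.75]
 turn 7.3 [ 0.32 -0.09  0.09] j6 -0.2
```

```bash
python3 -m inch '[{"x":-0.21,"y":-0.15,"z":0,"wx":0.16,"wy":-0.04,"wz":0.05},{"x":-0.21,"y":-0.14,"z":0,"wx":0.16,"wy":-0.04,"wz":0.05},{"x":0,"y":0,"z":0.5,"wx":0,"wy":0,"wz":0},{"x":0,"y":0,"z":0.8,"wx":0,"wy":0,"wz":0},{"x":0,"y":0,"z":0.8,"wx":0,"wy":0,"wz":0},{"x":0,"y":0,"z":0.8,"wx":0,"wy":0,"wz":0},{"x":0,"y":0,"z":0.6,"wx":0,"wy":0,"wz":0},{"x":0,"y":0,"z":0.5,"wx":0,"wy":0,"wz":0},{"x":0,"y":0,"z":0.2,"wx":0,"wy":0,"wz":0},{"x":0,"y":0,"z":0,"wx":0,"wy":0,"wz":0}]'
python3 -c "
from h import *
rep((492.6,18.2,30));turn(7.3)"
```

```text
t: 19.57
ee_pos: [492.2, 11.6, 73.5]
ee_rot: [-0.0, 0.663, 0.749, -0.004]
contact_force: [-0.3, 0.2, 0.6]
finger_gap: 70.6
t 19.57 pos [492.2  11.6  73.5] jaw 6.9 tilt [-0.005 -0.005] gap 70.6 F [-0.3  0.2  0.6]
 to (492.6, 18.2, 30) [0.22 0.05 1.45]
 turn 7.3 [-0.06  0.04 -0.06] j6 -0.21
```

```bash
python3 -m inch '[{"x":0.22,"y":0.05,"z":0,"wx":-0.06,"wy":0.04,"wz":-0.06},{"x":0,"y":0,"z":0.3,"wx":0,"wy":0,"wz":0},{"x":0,"y":0,"z":0.5,"wx":0,"wy":0,"wz":0},{"x":0,"y":0,"z":0.4,"wx":0,"wy":0,"wz":0},{"x":0,"y":0,"z":0.2,"wx":0,"wy":0,"wz":0},{"x":0,"y":0,"z":0,"wx":0,"wy":0,"wz":0},{"x":0,"y":0,"z":0,"wx":0,"wy":0,"wz":0},{"x":0,"y":0,"z":0,"wx":0,"wy":0,"wz":0},{"x":0,"y":0,"z":0,"wx":0,"wy":0,"wz":0},{"x":0,"y":0,"z":0,"wx":0,"wy":0,"wz":0}]'
python3 -m inch '[{"x":0,"y":0,"z":0,"wx":0,"wy":0,"wz":0},{"x":0,"y":0,"z":0,"wx":0,"wy":0,"wz":0},{"x":0,"y":0,"z":0,"wx":0,"wy":0,"wz":0},{"x":0,"y":0,"z":0,"wx":0,"wy":0,"wz":0},{"x":0,"y":0,"z":0,"wx":0,"wy":0,"wz":0},{"x":0,"y":0,"z":0,"wx":0,"wy":0,"wz":0},{"x":0,"y":0,"z":0,"wx":0,"wy":0,"wz":0},{"x":0,"y":0,"z":0,"wx":0,"wy":0,"wz":0},{"x":0,"y":0,"z":0,"wx":0,"wy":0,"wz":0},{"x":0,"y":0,"z":0,"wx":0,"wy":0,"wz":0}]' -1 12
python3 -c "
from h import *
rep((492.6,18.2,30));turn(7.3)"
```

```text
t: 20.4
ee_pos: [499.5, 18.3, 37.5]
ee_rot: [0.006, 0.66, 0.751, 0.005]
contact_force: [0.0, 0.1, -0.8]
finger_gap: 70.7
t: 21.23
ee_pos: [494.7, 17.8, 38.4]
ee_rot: [0.003, 0.66, 0.751, 0.001]
contact_force: [-1.0, -0.0, -0.2]
finger_gap: 45.9
t 21.23 pos [494.7  17.8  38.4] jaw 7.4 tilt [ 0.005 -0.002] gap 45.9 F [-1.  -0.  -0.2]
 to (492.6, 18.2, 30) [ 0.02 -0.07  0.28]
 turn 7.3 [0.04 0.03 0.01] j6 -0.21
```

```bash
python3 -m inch '[{"x":0,"y":0,"z":-0.3,"wx":0,"wy":0,"wz":0},{"x":0,"y":0,"z":-0.5,"wx":0,"wy":0,"wz":0},{"x":0,"y":0,"z":-0.6,"wx":0,"wy":0,"wz":0},{"x":0,"y":0,"z":-0.8,"wx":0,"wy":0,"wz":0},{"x":0,"y":0,"z":-0.8,"wx":0,"wy":0,"wz":0},{"x":0,"y":0,"z":-0.8,"wx":0,"wy":0,"wz":0},{"x":0,"y":0,"z":-0.8,"wx":0,"wy":0,"wz":0},{"x":0.1,"y":0,"z":-0.3,"wx":0,"wy":0,"wz":0},{"x":0.3,"y":0,"z":-0.1,"wx":0,"wy":0,"wz":0},{"x":0.6,"y":0,"z":-0.05,"wx":0,"wy":0,"wz":0}]'
python3 -m inch '[{"x":0.85,"y":0.1,"z":-0.03,"wx":0,"wy":0,"wz":0},{"x":0.9,"y":0.1,"z":-0.03,"wx":0,"wy":0,"wz":0},{"x":0.9,"y":0.1,"z":-0.03,"wx":0,"wy":0,"wz":0},{"x":0.9,"y":0.1,"z":-0.03,"wx":0,"wy":0,"wz":0},{"x":0.9,"y":0.1,"z":-0.03,"wx":0,"wy":0,"wz":0},{"x":0.9,"y":0.1,"z":-0.03,"wx":0,"wy":0,"wz":0},{"x":0.9,"y":0.1,"z":-0.03,"wx":0,"wy":0,"wz":0},{"x":0.9,"y":0.1,"z":-0.03,"wx":0,"wy":0,"wz":0},{"x":0.9,"y":0.1,"z":-0.03,"wx":0,"wy":0,"wz":0},{"x":0.6,"y":0,"z":0,"wx":0,"wy":0,"wz":0}]'
python3 -c "
from h import *
rep((494,393,150),(494,393,44));turn(7.3)
for n in('top','side'):cv2.imwrite(f'pics/{n}4.png',arm.camera(n)[:,:,::-1])
t=cv2.imread('pics/top4.png');s=cv2.imread('pics/side4.png')
cv2.imwrite('pics/c5.png',np.vstack([cv2.resize(t[150:290,100:380],(600,300)),cv2.resize(s[90:230,130:410],(600,300))]))
"
```

```text
t: 22.07
ee_pos: [491.4, 47.5, 199.2]
ee_rot: [0.004, 0.662, 0.75, 0.002]
contact_force: [-0.7, 0.9, -1.5]
finger_gap: 46.0
t: 22.9
ee_pos: [478.2, 325.4, 195.3]
ee_rot: [-0.001, 0.662, 0.749, -0.003]
contact_force: [0.3, -0.3, -1.1]
finger_gap: 45.5
t 22.9 pos [478.2 325.4 195.3] jaw 7.0 tilt [-0.005 -0.004] gap 45.5 F [ 0.3 -0.3 -1.1]
 to (494, 393, 150) [2.18 0.81 1.5 ]
 to (494, 393, 44) [2.19 0.83 5.03]
 turn 7.3 [-0.06  0.03 -0.04] j6 0.38
```

View pics/c5.png

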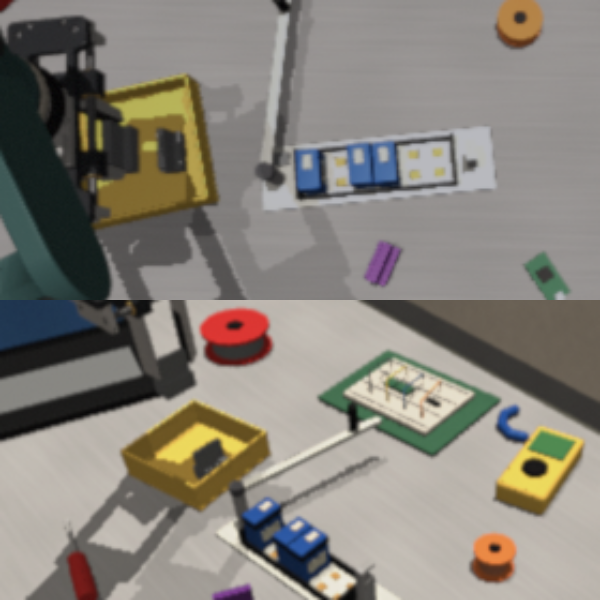

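Filler 1 stands in the bin at crop (172,150), and the bin hasn't moved. Lower filler 0 on the left side.

```bash
python3 -m inch '[{"x":0.7,"y":0.28,"z":0.1,"wx":-0.02,"wy":0,"wz":-0.02},{"x":0.75,"y":0.28,"z":0.1,"wx":-0.02,"wy":0,"wz":-0.02},{"x":0.7,"y":0.28,"z":0.1,"wx":-0.02,"wy":0,"wz":0},{"x":0,"y":0,"z":0.4,"wx":0,"wy":0,"wz":0},{"x":0,"y":0,"z":0.7,"wx":0,"wy":0,"wz":0},{"x":0,"y":0,"z":0.8,"wx":0,"wy":0,"wz":0},{"x":0,"y":0,"z":0.8,"wx":0,"wy":0,"wz":0},{"x":0,"y":0,"z":0.6,"wx":0,"wy":0,"wz":0},{"x":0,"y":0,"z":0.2,"wx":0,"wy":0,"wz":0},{"x":0,"y":0,"z":0,"wx":0,"wy":0,"wz":0}]'
python3 -c "
from h import *
rep((494,393,43));turn(7.3)
t=cv2.imread('pics/top4.png')
im=t[205:250,225:330];h=cv2.cvtColor(im,cv2.COLOR_BGR2HSV)
m=cv2.inRange(h,(15,60,90),(32,255,255));n,l,st,ce=cv2.connectedComponentsWithStats(m)
for k in range(1,n):
    if st[k,4]>2:
        g=np.where(l==k,h[:,:,1].astype(float)-40,0);ys,xs=np.nonzero(g);w=g[ys,xs]
        p=(225+(xs*w).sum()/w.sum(),205+(ys*w).sum()/w.sum());print(st[k,4],np.round(p,1),np.round(onz('top',p,6)[:2],1))
"
```

```text
t: 23.83
ee_pos: [489.8, 386.5, 66.2]
ee_rot: [0.002, 0.66, 0.751, -0.009]
contact_force: [0.3, -0.7, -0.6]
finger_gap: 46.0
t 23.83 pos [489.8 386.5  66.2] jaw 7.3 tilt [-0.009 -0.016] gap 46.0 F [ 0.3 -0.7 -0.6]
 to (494, 393, 43) [0.21 0.17 0.77]
 turn 7.3 [-0.11  0.14  0.  ] j6 0.46
14 [303.6 220.7] [503.6  20.6]
12 [292.5 221.9] [500.2  48.9]
12 [258.5 225.1] [490.7 135.1]
13 [293.  231.1] [476.7  46.8]
12 [304.6 230. ] [480.   17.6]
16 [258.7 234.7] [466.3 133.4]
```

```bash
python3 -m inch '[{"x":0.2,"y":0.15,"z":0.2,"wx":-0.1,"wy":0.14,"wz":0},{"x":0,"y":0,"z":0.3,"wx":0,"wy":0,"wz":0},{"x":0,"y":0,"z":0.2,"wx":0,"wy":0,"wz":0},{"x":0,"y":0,"z":0.05,"wx":0,"wy":0,"wz":0},{"x":0,"y":0,"z":0,"wx":0,"wy":0,"wz":0},{"x":0,"y":0,"z":0,"wx":0,"wy":0,"wz":0},{"x":0,"y":0,"z":0,"wx":0,"wy":0,"wz":0},{"x":0,"y":0,"z":0,"wx":0,"wy":0,"wz":0},{"x":0,"y":0,"z":0,"wx":0,"wy":0,"wz":0},{"x":0,"y":0,"z":0,"wx":0,"wy":0,"wz":0}]'
python3 -m inch '[{"x":0,"y":0,"z":0,"wx":0,"wy":0,"wz":0},{"x":0,"y":0,"z":0,"wx":0,"wy":0,"wz":0},{"x":0,"y":0,"z":0,"wx":0,"wy":0,"wz":0},{"x":0,"y":0,"z":0,"wx":0,"wy":0,"wz":0},{"x":0,"y":0,"z":-0.4,"wx":0,"wy":0,"wz":0},{"x":0,"y":0,"z":-0.7,"wx":0,"wy":0,"wz":0},{"x":0,"y":0,"z":-0.8,"wx":0,"wy":0,"wz":0},{"x":0,"y":0,"z":-0.8,"wx":0,"wy":0,"wz":0},{"x":0,"y":0,"z":-0.8,"wx":0,"wy":0,"wz":0},{"x":0,"y":0,"z":-0.8,"wx":0,"wy":0,"wz":0}]' 0.3
python3 -c "
from h import *
rep((462,-205,160));turn(34.6)"
```

```text
t: 24.67
ee_pos: [495.5, 391.3, 47.2]
ee_rot: [0.001, 0.661, 0.75, 0.002]
contact_force: [0.6, 0.3, -0.3]
finger_gap: 46.0
t: 25.5
ee_pos: [491.6, 389.1, 177.4]
ee_rot: [-0.0, 0.661, 0.75, -0.005]
contact_force: [-0.4, 0.2, 0.2]
finger_gap: 61.1
t 25.5 pos [491.6 389.1 177.4] jaw 7.2 tilt [-0.007 -0.007] gap 61.1 F [-0.4  0.2  0.2]
 to (462, -205, 160) [-19.52  -3.46   0.72]
 turn 34.6 [-0.08  0.04 -4.57] j6 0.45
```

```bash
python3 -m inch '[{"x":-0.95,"y":-0.15,"z":-0.2,"wx":0,"wy":0,"wz":0},{"x":-0.95,"y":-0.15,"z":-0.1,"wx":0,"wy":0,"wz":0},{"x":-0.95,"y":-0.15,"z":0,"wx":0,"wy":0,"wz":0},{"x":-0.95,"y":-0.15,"z":0,"wx":0,"wy":0,"wz":0},{"x":-0.95,"y":-0.15,"z":0,"wx":0,"wy":0,"wz":0},{"x":-0.95,"y":-0.15,"z":0,"wx":0,"wy":0,"wz":0},{"x":-0.95,"y":-0.15,"z":0,"wx":0,"wy":0,"wz":0},{"x":-0.95,"y":-0.15,"z":0,"wx":0,"wy":0,"wz":0},{"x":-0.95,"y":-0.15,"z":0,"wx":0,"wy":0,"wz":0},{"x":-0.95,"y":-0.15,"z":0,"wx":0,"wy":0,"wz":0}]' 0.7
python3 -m inch '[{"x":-0.95,"y":-0.15,"z":0,"wx":0,"wy":0,"wz":0},{"x":-0.95,"y":-0.15,"z":0,"wx":0,"wy":0,"wz":0},{"x":-0.95,"y":-0.15,"z":0,"wx":0,"wy":0,"wz":0},{"x":-0.95,"y":-0.15,"z":0,"wx":0,"wy":0,"wz":0},{"x":-0.95,"y":-0.15,"z":0,"wx":0,"wy":0,"wz":-0.5},{"x":-0.95,"y":-0.15,"z":0,"wx":0,"wy":0,"wz":-0.8},{"x":-0.6,"y":-0.15,"z":0,"wx":0,"wy":0,"wz":-0.9},{"x":0,"y":0,"z":0,"wx":0,"wy":0,"wz":-0.9},{"x":0,"y":0,"z":0,"wx":0,"wy":0,"wz":-0.9},{"x":0,"y":0,"z":0,"wx":0,"wy":0,"wz":0}]'
python3 -c "
from h import *
rep((462,-205,160),(462,-205,22));turn(34.6)"
```

```text
t: 26.33
ee_pos: [487.1, 97.5, 208.2]
ee_rot: [0.006, 0.657, 0.754, 0.011]
contact_force: [0.1, -0.2, 0.4]
finger_gap: 79.7
t: 27.17
ee_pos: [484.1, -110.9, 219.6]
ee_rot: [0.017, 0.481, 0.876, 0.01]
contact_force: [-0.3, 0.6, 0.7]
finger_gap: 80.1
t 27.17 pos [ 484.1 -110.9  219.6] jaw 32.5 tilt [0.039 0.002] gap 80.1 F [-0.3  0.6  0.7]
 to (462, -205, 160) [-2.21 -2.37  1.95]
 to (462, -205, 22) [-2.13 -2.53  6.55]
 turn 34.6 [ 0.32  0.19 -0.35] j6 -0.92
```

```bash
python3 -m inch '[{"x":-0.55,"y":-0.6,"z":0.2,"wx":0.16,"wy":0.1,"wz":-0.18},{"x":-0.55,"y":-0.6,"z":0.3,"wx":0.16,"wy":0.1,"wz":-0.18},{"x":-0.55,"y":-0.6,"z":0.3,"wx":0,"wy":0,"wz":0},{"x":-0.5,"y":-0.55,"z":0.3,"wx":0,"wy":0,"wz":0},{"x":0,"y":0,"z":0.3,"wx":0,"wy":0,"wz":0},{"x":0,"y":0,"z":0.4,"wx":0,"wy":0,"wz":0},{"x":0,"y":0,"z":0.4,"wx":0,"wy":0,"wz":0},{"x":0,"y":0,"z":0.3,"wx":0,"wy":0,"wz":0},{"x":0,"y":0,"z":0,"wx":0,"wy":0,"wz":0},{"x":0,"y":0,"z":0,"wx":0,"wy":0,"wz":0}]'
python3 -c "
from h import *
rep((462,-205,22));turn(34.6)"
```

```text
t: 28.0
ee_pos: [463.7, -202.3, 146.7]
ee_rot: [0.004, 0.468, 0.884, 0.002]
contact_force: [-0.1, 0.9, 0.5]
finger_gap: 79.8
t 28.0 pos [ 463.7 -202.3  146.7] jaw 34.2 tilt [ 0.009 -0.   ] gap 79.8 F [-0.1  0.9  0.5]
 to (462, -205, 22) [-0.02 -0.13  4.16]
 turn 34.6 [ 0.07  0.05 -0.07] j6 -1.12
```

```bash
python3 -m inch '[{"x":-0.02,"y":-0.12,"z":0.3,"wx":0.07,"wy":0.05,"wz":-0.07},{"x":0,"y":0,"z":0.6,"wx":0,"wy":0,"wz":0},{"x":0,"y":0,"z":0.7,"wx":0,"wy":0,"wz":0},{"x":0,"y":0,"z":0.7,"wx":0,"wy":0,"wz":0},{"x":0,"y":0,"z":0.7,"wx":0,"wy":0,"wz":0},{"x":0,"y":0,"z":0.5,"wx":0,"wy":0,"wz":0},{"x":0,"y":0,"z":0.4,"wx":0,"wy":0,"wz":0},{"x":0,"y":0,"z":0,"wx":0,"wy":0,"wz":0},{"x":0,"y":0,"z":0,"wx":0,"wy":0,"wz":0},{"x":0,"y":0,"z":0,"wx":0,"wy":0,"wz":0}]'
python3 -c "
from h import *
rep((462,-205,22));turn(34.6)"
```

```text
t: 28.83
ee_pos: [464.6, -203.5, 27.1]
ee_rot: [0.003, 0.46, 0.888, -0.001]
contact_force: [0.9, -0.4, -0.5]
finger_gap: 79.5
t 28.83 pos [ 464.6 -203.5   27.1] jaw 35.2 tilt [ 0.005 -0.005] gap 79.5 F [ 0.9 -0.4 -0.5]
 to (462, -205, 22) [ 0.01 -0.1   0.17]
 turn 34.6 [0.01 0.07 0.09] j6 -1.14
```

```bash
python3 -m inch '[{"x":0,"y":-0.09,"z":0.06,"wx":0,"wy":0.07,"wz":0.09},{"x":0,"y":0,"z":0,"wx":0,"wy":0,"wz":0},{"x":0,"y":0,"z":0,"wx":0,"wy":0,"wz":0},{"x":0,"y":0,"z":0,"wx":0,"wy":0,"wz":0},{"x":0,"y":0,"z":0,"wx":0,"wy":0,"wz":0},{"x":0,"y":0,"z":0,"wx":0,"wy":0,"wz":0},{"x":0,"y":0,"z":0,"wx":0,"wy":0,"wz":0},{"x":0,"y":0,"z":0,"wx":0,"wy":0,"wz":0},{"x":0,"y":0,"z":0,"wx":0,"wy":0,"wz":0},{"x":0,"y":0,"z":0,"wx":0,"wy":0,"wz":0}]' -1 25
python3 -c "
from h import *
rep((462,-205,22));turn(34.6)"
python3 -m inch '[{"x":0,"y":0,"z":-0.2,"wx":0,"wy":0,"wz":0},{"x":0,"y":0,"z":-0.4,"wx":0,"wy":0,"wz":0},{"x":0,"y":0,"z":-0.6,"wx":0,"wy":0,"wz":0},{"x":0,"y":0,"z":-0.8,"wx":0,"wy":0,"wz":0},{"x":0,"y":0,"z":-0.8,"wx":0,"wy":0,"wz":0},{"x":0,"y":0,"z":-0.8,"wx":0,"wy":0,"wz":0},{"x":0,"y":0,"z":-0.5,"wx":0,"wy":0,"wz":0},{"x":0,"y":0,"z":-0.2,"wx":0,"wy":0,"wz":0.5},{"x":0,"y":0,"z":0,"wx":0,"wy":0,"wz":0.8},{"x":0,"y":0,"z":0,"wx":0,"wy":0,"wz":0.8}]'
python3 -c "
from h import *
rep((489,47.3,140));turn(7.3)"
```

```text
t: 29.67
ee_pos: [465.1, -207.0, 29.9]
ee_rot: [0.004, 0.465, 0.885, 0.0]
contact_force: [-0.3, -0.5, 0.1]
finger_gap: 45.6
t 29.67 pos [ 465.1 -207.    29.9] jaw 34.6 tilt [ 0.008 -0.003] gap 45.6 F [-0.3 -0.5  0.1]
 to (462, -205, 22) [ 0.12 -0.05  0.26]
 turn 34.6 [ 0.05  0.07 -0.  ] j6 -1.13
t: 30.5
ee_pos: [462.1, -205.1, 165.9]
ee_rot: [0.001, 0.562, 0.827, 0.001]
contact_force: [-0.3, 0.4, -1.3]
finger_gap: 46.1
t 30.5 pos [ 462.1 -205.1  165.9] jaw 21.6 tilt [ 0.003 -0.   ] gap 46.1 F [-0.3  0.4 -1.3]
 to (489, 47.3, 140) [7.5  3.92 0.87]
 turn 7.3 [0.03 0.01 2.38] j6 -0.91
```

```bash
python3 -m inch '[{"x":0,"y":0,"z":0,"wx":0,"wy":0,"wz":0.8},{"x":0,"y":0,"z":0,"wx":0,"wy":0,"wz":0.8},{"x":0,"y":0,"z":0,"wx":0,"wy":0,"wz":0.6},{"x":0.5,"y":0.15,"z":0,"wx":0,"wy":0,"wz":0},{"x":0.8,"y":0.2,"z":0,"wx":0,"wy":0,"wz":0},{"x":0.8,"y":0.2,"z":0,"wx":0,"wy":0,"wz":0},{"x":0.8,"y":0.2,"z":0,"wx":0,"wy":0,"wz":0},{"x":0.8,"y":0.2,"z":0,"wx":0,"wy":0,"wz":0},{"x":0.8,"y":0.2,"z":0,"wx":0,"wy":0,"wz":0},{"x":0.8,"y":0.2,"z":0,"wx":0,"wy":0,"wz":0}]'
python3 -m inch '[{"x":0.8,"y":0.2,"z":0,"wx":0,"wy":0,"wz":0},{"x":0.8,"y":0.2,"z":0,"wx":0,"wy":0,"wz":0},{"x":0.5,"y":0.15,"z":0,"wx":0,"wy":0,"wz":0},{"x":0.2,"y":0,"z":0,"wx":0,"wy":0,"wz":0},{"x":0,"y":0,"z":0,"wx":0,"wy":0,"wz":0},{"x":0,"y":0,"z":0,"wx":0,"wy":0,"wz":0},{"x":0,"y":0,"z":0,"wx":0,"wy":0,"wz":0},{"x":0,"y":0,"z":0,"wx":0,"wy":0,"wz":0},{"x":0,"y":0,"z":0,"wx":0,"wy":0,"wz":0},{"x":0,"y":0,"z":0,"wx":0,"wy":0,"wz":0}]'
python3 -c "
from h import *
rep((489.8,41.3,100));turn(7.3)"
```

```text
t: 31.33
ee_pos: [481.5, -40.6, 169.3]
ee_rot: [0.003, 0.663, 0.748, 0.0]
contact_force: [0.5, 0.6, -1.2]
finger_gap: 45.9
t: 32.17
ee_pos: [488.2, 34.5, 170.5]
ee_rot: [0.003, 0.662, 0.749, 0.0]
contact_force: [-0.0, -0.5, -1.9]
finger_gap: 46.2
t 32.17 pos [488.2  34.5 170.5] jaw 7.0 tilt [ 0.004 -0.004] gap 46.2 F [-0.  -0.5 -1.9]
 to (489.8, 41.3, 100) [0.23 0.07 2.35]
 turn 7.3 [ 0.04  0.04 -0.04] j6 -0.17
```

```bash
python3 -m inch '[{"x":0.2,"y":0.06,"z":0,"wx":0.04,"wy":0.04,"wz":-0.04},{"x":0,"y":0,"z":0.3,"wx":0,"wy":0,"wz":0},{"x":0,"y":0,"z":0.5,"wx":0,"wy":0,"wz":0},{"x":0,"y":0,"z":0.5,"wx":0,"wy":0,"wz":0},{"x":0,"y":0,"z":0.5,"wx":0,"wy":0,"wz":0},{"x":0,"y":0,"z":0.3,"wx":0,"wy":0,"wz":0},{"x":0,"y":0,"z":0,"wx":0,"wy":0,"wz":0},{"x":0,"y":0,"z":0,"wx":0,"wy":0,"wz":0},{"x":0,"y":0,"z":0,"wx":0,"wy":0,"wz":0},{"x":0,"y":0,"z":0,"wx":0,"wy":0,"wz":0}]'
python3 -c "
from h import *
rep((489.8,41.3,38));turn(7.3)
s=arm.camera('side')[:,:,::-1];cv2.imwrite('pics/side5.png',s)
cv2.imwrite('pics/c6.png',cv2.resize(s[150:250,215:335],(720,600),interpolation=cv2.INTER_CUBIC))
"
```

```text
t: 33.0
ee_pos: [489.9, 39.7, 103.3]
ee_rot: [-0.0, 0.662, 0.75, -0.0]
contact_force: [0.2, -1.1, -0.6]
finger_gap: 45.8
t 33.0 pos [489.9  39.7 103.3] jaw 7.1 tilt [-0.  0.] gap 45.8 F [ 0.2 -1.1 -0.6]
 to (489.8, 41.3, 38) [0.05 0.   2.18]
 turn 7.3 [-0.   -0.   -0.03] j6 -0.16
```

View pics/c6.png

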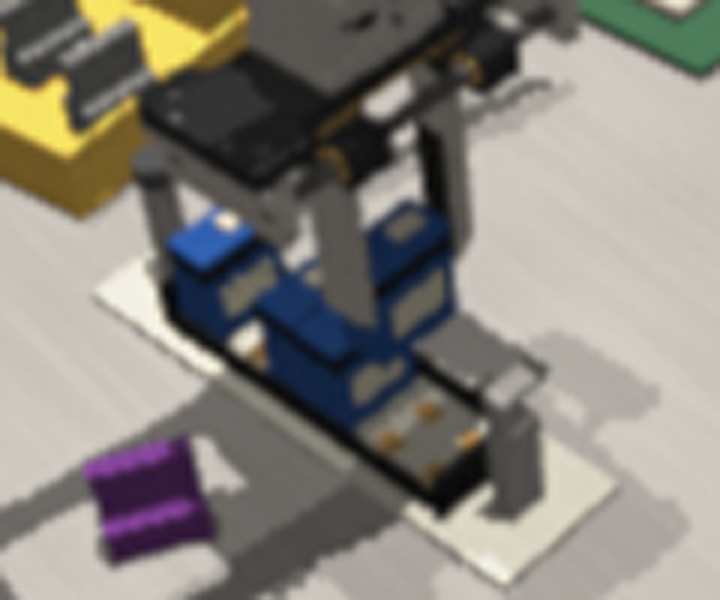

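```bash
python3 -c "
from h import *
c,s=np.cos(.127),np.sin(.127);off=23*np.array([c,s])-13*np.array([-s,c])
q=lambda x,y:(215+(x+.5)/6-.5,150+(y+.5)/6-.5)
for p,z in((q(457,308),73.3),(q(455,258),128.3)):
  for dz in(-2,0,2):print(np.round(onz('side',p,z+dz)[:2]-off,1))
print(proj('side',[489.4+off[0],43+off[1],73.3]))
"
```

```text
[492.5  50.4]
[491.3  48.8]
[490.2  47.1]
[478.7  28.4]
[477.5  26.7]
[476.3  25. ]
[291.5747909  202.42563138]
```

```bash
python3 -c "
from h import *
s=cv2.imread('pics/side5.png');f=14;ox,oy=265,178
o=cv2.resize(s[oy:oy+40,ox:ox+52],None,fx=f,fy=f,interpolation=cv2.INTER_CUBIC)
c,n=np.cos(.127),np.sin(.127)
for cy,col in((43,(0,0,255)),(49,(0,255,0))):
  for z in(73.3,128.3):
    for a in(-23,23):
      p=np.array([489.9+a*c+13*n,cy+a*n-13*c,z]);u=(proj('side',p)-[ox,oy]+.5)*f-.5
      cv2.circle(o,tuple(int(v) for v in u),5,col,2)
cv2.imwrite('pics/c7.png',o)
"
```

```text
(no output)
```

View pics/c7.png

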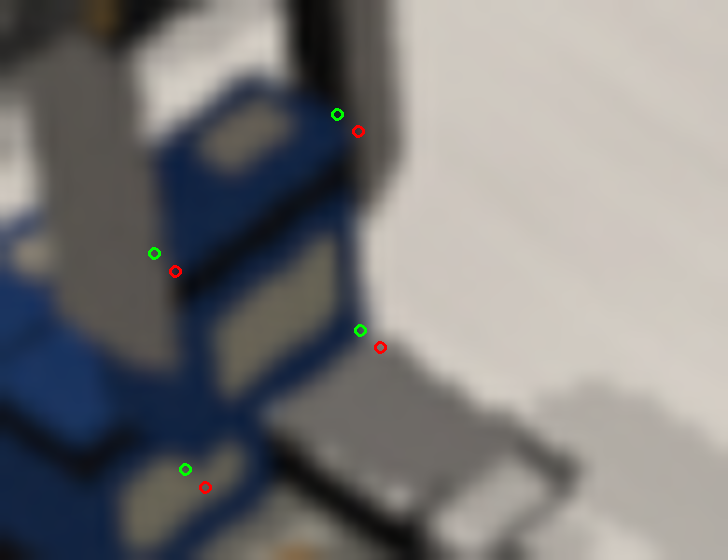

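```bash
python3 -m inch '[{"x":0,"y":0,"z":0.25,"wx":0,"wy":0,"wz":-0.03},{"x":0,"y":0,"z":0.3,"wx":0,"wy":0,"wz":0},{"x":0,"y":0,"z":0.3,"wx":0,"wy":0,"wz":0},{"x":0,"y":0,"z":0.3,"wx":0,"wy":0,"wz":0},{"x":0,"y":0,"z":0.25,"wx":0,"wy":0,"wz":0},{"x":0,"y":0,"z":0.15,"wx":0,"wy":0,"wz":0},{"x":0,"y":0,"z":0,"wx":0,"wy":0,"wz":0},{"x":0,"y":0,"z":0,"wx":0,"wy":0,"wz":0},{"x":0,"y":0,"z":0,"wx":0,"wy":0,"wz":0},{"x":0,"y":0,"z":0,"wx":0,"wy":0,"wz":0}]'
python3 -c "
from h import *
rep((489.8,41.3,36));turn(7.3)"
```

```text
t: 33.88
ee_pos: [490.8, 39.7, 52.9]
ee_rot: [0.001, 0.66, 0.751, 0.001]
contact_force: [0.1, -0.3, -0.8]
finger_gap: 45.8
t 33.88 pos [490.8  39.7  52.9] jaw 7.3 tilt [0.002 0.   ] gap 45.8 F [ 0.1 -0.3 -0.8]
 to (489.8, 41.3, 36) [ 0.06 -0.03  0.56]
 turn 7.3 [0.02 0.   0.01] j6 -0.16
```

```bash
python3 -m inch '[{"x":0.02,"y":-0.03,"z":0.15,"wx":0,"wy":0,"wz":0},{"x":0,"y":0,"z":0.15,"wx":0,"wy":0,"wz":0},{"x":0,"y":0,"z":0.1,"wx":0,"wy":0,"wz":0},{"x":0,"y":0,"z":0.08,"wx":0,"wy":0,"wz":0},{"x":0,"y":0,"z":0.05,"wx":0,"wy":0,"wz":0},{"x":0,"y":0,"z":0.03,"wx":0,"wy":0,"wz":0},{"x":0,"y":0,"z":0,"wx":0,"wy":0,"wz":0},{"x":0,"y":0,"z":0,"wx":0,"wy":0,"wz":0},{"x":0,"y":0,"z":0,"wx":0,"wy":0,"wz":0},{"x":0,"y":0,"z":0,"wx":0,"wy":0,"wz":0}]'
python3 -c "
from h import *
rep((489.8,41.3,36));turn(7.3)
for n in('top','side'):cv2.imwrite(f'pics/{n}6.png',arm.camera(n)[:,:,::-1])
s=cv2.imread('pics/side6.png')
cv2.imwrite('pics/c8.png',cv2.resize(s[170:235,250:330],(720,585),interpolation=cv2.INTER_CUBIC))
"
```

```text
t: 34.72
ee_pos: [491.2, 40.3, 36.1]
ee_rot: [0.002, 0.66, 0.751, 0.002]
contact_force: [0.5, 0.4, -1.2]
finger_gap: 45.9
t 34.72 pos [491.2  40.3  36.1] jaw 7.3 tilt [0.006 0.   ] gap 45.9 F [ 0.5  0.4 -1.2]
 to (489.8, 41.3, 36) [ 0.04 -0.04  0.  ]
 turn 7.3 [0.05 0.01 0.01] j6 -0.16
```

View pics/c8.png

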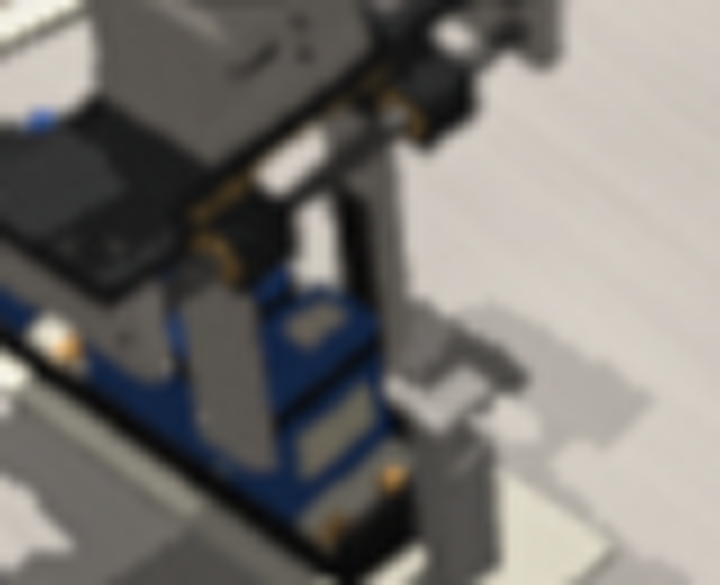

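```bash
python3 -m inch '[{"x":0,"y":-0.03,"z":0.06,"wx":0.03,"wy":0,"wz":0},{"x":0,"y":0,"z":0.05,"wx":0,"wy":0,"wz":0},{"x":0,"y":0,"z":0.03,"wx":0,"wy":0,"wz":0},{"x":0,"y":0,"z":0,"wx":0,"wy":0,"wz":0},{"x":0,"y":0,"z":0,"wx":0,"wy":0,"wz":0},{"x":0,"y":0,"z":0,"wx":0,"wy":0,"wz":0},{"x":0,"y":0,"z":0,"wx":0,"wy":0,"wz":0},{"x":0,"y":0,"z":0,"wx":0,"wy":0,"wz":0},{"x":0,"y":0,"z":0,"wx":0,"wy":0,"wz":0},{"x":0,"y":0,"z":0,"wx":0,"wy":0,"wz":0}]'
python3 -m inch '[{"x":0,"y":0,"z":0.06,"wx":0,"wy":0,"wz":0},{"x":0,"y":0,"z":0.05,"wx":0,"wy":0,"wz":0},{"x":0,"y":0,"z":0.03,"wx":0,"wy":0,"wz":0},{"x":0,"y":0,"z":0,"wx":0,"wy":0,"wz":0},{"x":0,"y":0,"z":0,"wx":0,"wy":0,"wz":0},{"x":0,"y":0,"z":0,"wx":0,"wy":0,"wz":0},{"x":0,"y":0,"z":0,"wx":0,"wy":0,"wz":0},{"x":0,"y":0,"z":0,"wx":0,"wy":0,"wz":0},{"x":0,"y":0,"z":0,"wx":0,"wy":0,"wz":0},{"x":0,"y":0,"z":0,"wx":0,"wy":0,"wz":0}]'
python3 -c "
from h import *
rep((489.8,41.3,36));turn(7.3)"
```

```text
t: 35.65
ee_pos: [491.8, 40.2, 36.0]
ee_rot: [0.002, 0.66, 0.751, 0.002]
contact_force: [0.3, -0.1, 1.0]
finger_gap: 45.5
t: 36.48
ee_pos: [491.9, 40.3, 36.0]
ee_rot: [0.002, 0.66, 0.751, 0.002]
contact_force: [-1.0, -0.5, 2.0]
finger_gap: 45.8
t 36.48 pos [491.9  40.3  36. ] jaw 7.4 tilt [ 0.006 -0.   ] gap 45.8 F [-1.  -0.5  2. ]
 to (489.8, 41.3, 36) [ 0.04 -0.07 -0.  ]
 turn 7.3 [0.06 0.01 0.01] j6 -0.16
```

```bash
python3 -m inch '[{"x":0,"y":0,"z":0,"wx":0,"wy":0,"wz":0},{"x":0,"y":0,"z":0,"wx":0,"wy":0,"wz":0},{"x":0,"y":0,"z":0,"wx":0,"wy":0,"wz":0},{"x":0,"y":0,"z":0,"wx":0,"wy":0,"wz":0},{"x":0,"y":0,"z":-0.2,"wx":0,"wy":0,"wz":0},{"x":0,"y":0,"z":-0.7,"wx":0,"wy":0,"wz":0},{"x":0,"y":0,"z":-0.8,"wx":0,"wy":0,"wz":0},{"x":0,"y":0,"z":-0.9,"wx":0,"wy":0,"wz":0},{"x":0,"y":0,"z":-0.9,"wx":0,"wy":0,"wz":0},{"x":-0.3,"y":0,"z":-0.5,"wx":0,"wy":0,"wz":0}]' 0.3
python3 -m inch '[{"x":-0.6,"y":0,"z":0,"wx":0,"wy":0,"wz":0.5},{"x":-0.8,"y":-0.05,"z":0,"wx":0,"wy":0,"wz":0.7},{"x":-0.9,"y":-0.05,"z":0,"wx":0,"wy":0,"wz":0.7},{"x":-0.9,"y":-0.05,"z":0,"wx":0,"wy":0,"wz":0.7},{"x":-0.9,"y":-0.05,"z":0,"wx":0,"wy":0,"wz":0.7},{"x":-0.9,"y":-0.05,"z":0,"wx":0,"wy":0,"wz":0.4},{"x":-0.9,"y":0,"z":0,"wx":0,"wy":0,"wz":0},{"x":-0.9,"y":0,"z":0,"wx":0,"wy":0,"wz":0},{"x":-0.9,"y":0.1,"z":0,"wx":0,"wy":0,"wz":0},{"x":-0.9,"y":0.1,"z":0,"wx":0,"wy":0,"wz":0}]' 0.7
python3 -c "
from h import *
rep((512.4,-339.4,160),(512.4,-339.4,30));turn(-15.5)
t=arm.camera('top')[:,:,::-1];cv2.imwrite('pics/top7.png',t)
cv2.imwrite('pics/c9.png',np.hstack([cv2.resize(t[200:250,215:335],(560,233),interpolation=2),cv2.resize(t[175:275,120:220],(233,233),interpolation=2)]))
"
```

```text
t: 37.32
ee_pos: [488.5, 32.4, 155.0]
ee_rot: [-0.003, 0.66, 0.751, -0.002]
contact_force: [-0.2, 0.0, -0.7]
finger_gap: 60.9
t: 38.15
ee_pos: [454.4, -228.9, 168.4]
ee_rot: [0.006, 0.795, 0.607, 0.006]
contact_force: [1.3, 0.6, -1.4]
finger_gap: 79.6
t 38.15 pos [ 454.4 -228.9  168.4] jaw -15.3 tilt [ 0.017 -0.002] gap 79.6 F [ 1.3  0.6 -1.4]
 to (512.4, -339.4, 160) [-3.04  2.83  0.32]
 to (512.4, -339.4, 30) [-3.05  2.76  4.65]
 turn -15.5 [ 0.16 -0.02  0.03] j6 -0.32
```

View pics/c9.png

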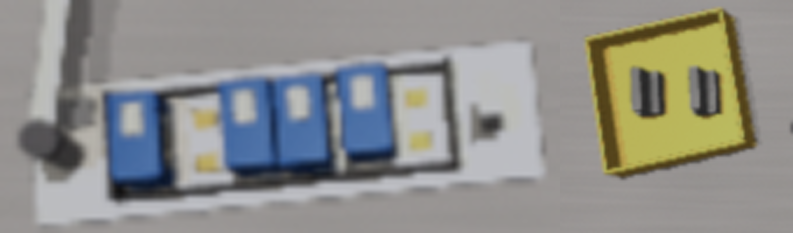

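```bash
python3 -c "
from h import *
t=cv2.imread('pics/top7.png');h=cv2.cvtColor(t,cv2.COLOR_BGR2HSV)
c,s=np.cos(.127),np.sin(.127);P0=np.array([492.3,18.5])
# sample scanlines at mid top faces: b-r profile along row direction at z=61, 8mm toward far side
B=cv2.GaussianBlur(t,(0,0),.5).astype(np.float32);g=B[:,:,0]-B[:,:,2]
for xo in(-14,-8,17):
  ys=np.arange(-20,170,.5);L=[proj('top',[P0[0]+xo*c-y*s,P0[1]+xo*s+y*c,61]) for y in ys]
  M=np.array(L,np.float32);v=cv2.remap(g,M[:,0:1],M[:,1:2],cv2.INTER_LINEAR).ravel()
  on=v>55;e=np.flatnonzero(np.diff(on.astype(int)));print(xo,[(float(ys[i]),'+' if on[i+1] else '-') for i in e])
"
```

```text
-14 [(13.0, '+'), (37.5, '-'), (46.5, '+'), (98.5, '-'), (132.0, '+'), (158.0, '-')]
-8 [(13.0, '+'), (37.0, '-'), (46.0, '+'), (98.5, '-'), (132.5, '+'), (157.5, '-')]
17 [(12.5, '+'), (19.5, '-'), (31.0, '+'), (37.5, '-'), (46.0, '+'), (55.0, '-'), (62.5, '+'), (81.5, '-'), (92.5, '+'), (98.5, '-'), (131.0, '+'), (140.0, '-'), (150.5, '+'), (157.5, '-')]
```

```bash
python3 -m inch '[{"x":-0.6,"y":0.6,"z":0,"wx":0.1,"wy":0,"wz":0},{"x":-0.75,"y":0.7,"z":0,"wx":0.06,"wy":0,"wz":0},{"x":-0.75,"y":0.7,"z":0,"wx":0,"wy":0,"wz":0},{"x":-0.75,"y":0.7,"z":0.2,"wx":0,"wy":0,"wz":0},{"x":0,"y":0,"z":0.3,"wx":0,"wy":0,"wz":0},{"x":0,"y":0,"z":0.4,"wx":0,"wy":0,"wz":0},{"x":0,"y":0,"z":0.4,"wx":0,"wy":0,"wz":0},{"x":0,"y":0,"z":0.3,"wx":0,"wy":0,"wz":0},{"x":0,"y":0,"z":0,"wx":0,"wy":0,"wz":0},{"x":0,"y":0,"z":0,"wx":0,"wy":0,"wz":0}]'
python3 -c "
from h import *
rep((512.4,-339.4,27));turn(-15.5)"
```

```text
t: 39.03
ee_pos: [508.0, -343.6, 118.5]
ee_rot: [-0.0, 0.798, 0.602, -0.001]
contact_force: [0.0, 0.8, 0.6]
finger_gap: 79.8
t 39.03 pos [ 508.  -343.6  118.5] jaw -15.9 tilt [-0.002 -0.001] gap 79.8 F [0.  0.8 0.6]
 to (512.4, -339.4, 27) [0.18 0.11 3.05]
 turn -15.5 [-0.01  0.01 -0.07] j6 -0.41
```

```bash
python3 -m inch '[{"x":0.17,"y":0.1,"z":0,"wx":0,"wy":0,"wz":-0.07},{"x":0,"y":0,"z":0.4,"wx":0,"wy":0,"wz":0},{"x":0,"y":0,"z":0.6,"wx":0,"wy":0,"wz":0},{"x":0,"y":0,"z":0.6,"wx":0,"wy":0,"wz":0},{"x":0,"y":0,"z":0.6,"wx":0,"wy":0,"wz":0},{"x":0,"y":0,"z":0.5,"wx":0,"wy":0,"wz":0},{"x":0,"y":0,"z":0.3,"wx":0,"wy":0,"wz":0},{"x":0,"y":0,"z":0,"wx":0,"wy":0,"wz":0},{"x":0,"y":0,"z":0,"wx":0,"wy":0,"wz":0},{"x":0,"y":0,"z":0,"wx":0,"wy":0,"wz":0}]'
python3 -c "
from h import *
rep((512.4,-339.4,28));turn(-15.5)"
```

```text
t: 39.87
ee_pos: [516.6, -336.9, 29.5]
ee_rot: [0.006, 0.794, 0.608, 0.001]
contact_force: [0.6, -0.2, 0.2]
finger_gap: 79.8
t 39.87 pos [ 516.6 -336.9   29.5] jaw -15.1 tilt [ 0.008 -0.008] gap 79.8 F [ 0.6 -0.2  0.2]
 to (512.4, -339.4, 28) [-0.12 -0.11  0.05]
 turn -15.5 [0.1  0.05 0.06] j6 -0.41
```

```bash
python3 -m inch '[{"x":-0.1,"y":-0.1,"z":0,"wx":0.1,"wy":0.05,"wz":0.06},{"x":0,"y":0,"z":0,"wx":0,"wy":0,"wz":0},{"x":0,"y":0,"z":0,"wx":0,"wy":0,"wz":0},{"x":0,"y":0,"z":0,"wx":0,"wy":0,"wz":0},{"x":0,"y":0,"z":0,"wx":0,"wy":0,"wz":0},{"x":0,"y":0,"z":0,"wx":0,"wy":0,"wz":0},{"x":0,"y":0,"z":0,"wx":0,"wy":0,"wz":0},{"x":0,"y":0,"z":0,"wx":0,"wy":0,"wz":0},{"x":0,"y":0,"z":0,"wx":0,"wy":0,"wz":0},{"x":0,"y":0,"z":0,"wx":0,"wy":0,"wz":0}]'
python3 -c "
from h import *
rep((512.4,-339.4,28));turn(-15.5)"
```

```text
t: 40.7
ee_pos: [515.2, -341.7, 35.1]
ee_rot: [0.004, 0.796, 0.605, 0.001]
contact_force: [-0.2, -0.5, -0.6]
finger_gap: 80.0
t 40.7 pos [ 515.2 -341.7   35.1] jaw -15.5 tilt [ 0.006 -0.005] gap 80.0 F [-0.2 -0.5 -0.6]
 to (512.4, -339.4, 28) [ 0.05 -0.11  0.24]
 turn -15.5 [ 0.07  0.03 -0.01] j6 -0.41
```

```bash
python3 -m inch '[{"x":0.04,"y":-0.08,"z":0.2,"wx":0.06,"wy":0.03,"wz":0},{"x":0,"y":0,"z":0.03,"wx":0,"wy":0,"wz":0},{"x":0,"y":0,"z":0.02,"wx":0,"wy":0,"wz":0},{"x":0,"y":0,"z":0.02,"wx":0,"wy":0,"wz":0},{"x":0,"y":0,"z":0,"wx":0,"wy":0,"wz":0},{"x":0,"y":0,"z":0,"wx":0,"wy":0,"wz":0},{"x":0,"y":0,"z":0,"wx":0,"wy":0,"wz":0},{"x":0,"y":0,"z":0,"wx":0,"wy":0,"wz":0},{"x":0,"y":0,"z":0,"wx":0,"wy":0,"wz":0},{"x":0,"y":0,"z":0,"wx":0,"wy":0,"wz":0}]' -1 25
python3 -c "
from h import *
rep((512.4,-339.4,28));turn(-15.5)"
python3 -m inch '[{"x":0,"y":0,"z":-0.2,"wx":0,"wy":0,"wz":0},{"x":0,"y":0,"z":-0.4,"wx":0,"wy":0,"wz":0},{"x":0,"y":0,"z":-0.6,"wx":0,"wy":0,"wz":0},{"x":0,"y":0,"z":-0.8,"wx":0,"wy":0,"wz":0},{"x":0,"y":0,"z":-0.8,"wx":0,"wy":0,"wz":0},{"x":0,"y":0,"z":-0.8,"wx":0,"wy":0,"wz":0},{"x":0,"y":0,"z":-0.5,"wx":0,"wy":0,"wz":0},{"x":0,"y":0,"z":-0.2,"wx":0,"wy":0,"wz":-0.5},{"x":0,"y":0,"z":0,"wx":0,"wy":0,"wz":-0.8},{"x":0,"y":0,"z":0,"wx":0,"wy":0,"wz":-0.8}]'
python3 -c "
from h import *
rep((477.7,133.1,160));turn(7.3)"
```

```text
t: 41.53
ee_pos: [512.6, -339.3, 25.3]
ee_rot: [-0.001, 0.796, 0.605, -0.0]
contact_force: [-0.2, -0.9, -0.7]
finger_gap: 45.9
t 41.53 pos [ 512.6 -339.3   25.3] jaw -15.5 tilt [-0.001  0.001] gap 45.9 F [-0.2 -0.9 -0.7]
 to (512.4, -339.4, 28) [-0.01 -0.01 -0.09]
 turn -15.5 [-0.01 -0.01 -0.  ] j6 -0.41
t: 42.37
ee_pos: [512.1, -338.9, 167.7]
ee_rot: [0.0, 0.722, 0.692, 0.0]
contact_force: [-0.8, -0.3, -1.4]
finger_gap: 45.7
t 42.37 pos [ 512.1 -338.9  167.7] jaw -2.5 tilt [0. 0.] gap 45.7 F [-0.8 -0.3 -1.4]
 to (477.7, 133.1, 160) [15.67 -1.82  0.26]
 turn 7.3 [ 0.   -0.   -1.63] j6 -0.63
```

```bash
python3 -m inch '[{"x":0,"y":0,"z":0,"wx":0,"wy":0,"wz":-0.8},{"x":0,"y":0,"z":0,"wx":0,"wy":0,"wz":-0.7},{"x":0.5,"y":0.03,"z":0,"wx":0,"wy":0,"wz":0},{"x":0.8,"y":0.05,"z":0,"wx":0,"wy":0,"wz":0},{"x":0.85,"y":0.05,"z":0,"wx":0,"wy":0,"wz":0},{"x":0.85,"y":0.05,"z":0,"wx":0,"wy":0,"wz":0},{"x":0.85,"y":0.05,"z":0,"wx":0,"wy":0,"wz":0},{"x":0.85,"y":0.05,"z":0,"wx":0,"wy":0,"wz":0},{"x":0.85,"y":0.05,"z":0,"wx":0,"wy":0,"wz":0},{"x":0.85,"y":0.05,"z":0,"wx":0,"wy":0,"wz":0}]'
python3 -m inch '[{"x":0.85,"y":0.05,"z":0,"wx":0,"wy":0,"wz":0},{"x":0.85,"y":0.05,"z":0,"wx":0,"wy":0,"wz":0},{"x":0.85,"y":0.05,"z":0,"wx":0,"wy":0,"wz":0},{"x":0.85,"y":0.05,"z":0,"wx":0,"wy":0,"wz":0},{"x":0.85,"y":0.05,"z":0,"wx":0,"wy":0,"wz":0},{"x":0.85,"y":0.05,"z":0,"wx":0,"wy":0,"wz":0},{"x":0.85,"y":0.05,"z":0,"wx":0,"wy":0,"wz":0},{"x":0.85,"y":0.05,"z":0,"wx":0,"wy":0,"wz":0},{"x":0.6,"y":0.05,"z":0,"wx":0,"wy":0,"wz":0},{"x":0.2,"y":0,"z":0,"wx":0,"wy":0,"wz":0}]'
python3 -c "
from h import *
rep((477.7,133.1,100));turn(7.3)"
```

```text
t: 43.2
ee_pos: [498.9, -137.8, 176.4]
ee_rot: [0.004, 0.67, 0.742, 0.001]
contact_force: [0.7, 0.1, -0.5]
finger_gap: 46.3
t: 44.03
ee_pos: [480.3, 114.7, 183.8]
ee_rot: [0.004, 0.675, 0.738, 0.006]
contact_force: [-0.1, -0.6, -0.2]
finger_gap: 45.6
t 44.03 pos [480.3 114.7 183.8] jaw 5.1 tilt [0.015 0.004] gap 45.6 F [-0.1 -0.6 -0.2]
 to (477.7, 133.1, 100) [ 0.61 -0.07  2.79]
 turn 7.3 [ 0.14 -0.02 -0.37] j6 0.03
```

```bash
python3 -m inch '[{"x":0.3,"y":-0.03,"z":0,"wx":0.07,"wy":0,"wz":-0.18},{"x":0.3,"y":-0.03,"z":0.1,"wx":0.07,"wy":0,"wz":-0.18},{"x":0,"y":0,"z":0.4,"wx":0,"wy":0,"wz":0},{"x":0,"y":0,"z":0.5,"wx":0,"wy":0,"wz":0},{"x":0,"y":0,"z":0.5,"wx":0,"wy":0,"wz":0},{"x":0,"y":0,"z":0.4,"wx":0,"wy":0,"wz":0},{"x":0,"y":0,"z":0.2,"wx":0,"wy":0,"wz":0},{"x":0,"y":0,"z":0,"wx":0,"wy":0,"wz":0},{"x":0,"y":0,"z":0,"wx":0,"wy":0,"wz":0},{"x":0,"y":0,"z":0,"wx":0,"wy":0,"wz":0}]'
python3 -c "
from h import *
rep((477.7,133.1,95));turn(7.3)"
```

```text
t: 44.87
ee_pos: [473.9, 131.0, 115.2]
ee_rot: [-0.001, 0.662, 0.75, -0.002]
contact_force: [-0.5, 0.4, -1.5]
finger_gap: 45.7
t 44.87 pos [473.9 131.  115.2] jaw 7.1 tilt [-0.004 -0.002] gap 45.7 F [-0.5  0.4 -1.5]
 to (477.7, 133.1, 95) [0.05 0.14 0.67]
 turn 7.3 [-0.04  0.01 -0.03] j6 0.03
```

```bash
python3 -m inch '[{"x":0.05,"y":0.13,"z":0.2,"wx":-0.03,"wy":0,"wz":-0.03},{"x":0,"y":0,"z":0.3,"wx":0,"wy":0,"wz":0},{"x":0,"y":0,"z":0.1,"wx":0,"wy":0,"wz":0},{"x":0,"y":0,"z":0.02,"wx":0,"wy":0,"wz":0},{"x":0,"y":0,"z":0,"wx":0,"wy":0,"wz":0},{"x":0,"y":0,"z":0,"wx":0,"wy":0,"wz":0},{"x":0,"y":0,"z":0,"wx":0,"wy":0,"wz":0},{"x":0,"y":0,"z":0,"wx":0,"wy":0,"wz":0},{"x":0,"y":0,"z":0,"wx":0,"wy":0,"wz":0},{"x":0,"y":0,"z":0,"wx":0,"wy":0,"wz":0}]'
python3 -c "
from h import *
rep((477.9,133.1,50));turn(7.3)"
```

```text
t: 45.7
ee_pos: [480.2, 133.2, 97.7]
ee_rot: [0.002, 0.661, 0.751, 0.002]
contact_force: [0.2, 0.0, -0.6]
finger_gap: 45.6
t 45.7 pos [480.2 133.2  97.7] jaw 7.3 tilt [ 0.005 -0.   ] gap 45.6 F [ 0.2  0.  -0.6]
 to (477.9, 133.1, 50) [ 0.01 -0.09  1.59]
 turn 7.3 [ 0.05  0.01 -0.  ] j6 0.03
```

```bash
python3 -m inch '[{"x":0,"y":-0.05,"z":0,"wx":0.04,"wy":0,"wz":0},{"x":0,"y":0,"z":0.15,"wx":0,"wy":0,"wz":0},{"x":0,"y":0,"z":0.25,"wx":0,"wy":0,"wz":0},{"x":0,"y":0,"z":0.25,"wx":0,"wy":0,"wz":0},{"x":0,"y":0,"z":0.2,"wx":0,"wy":0,"wz":0},{"x":0,"y":0,"z":0.1,"wx":0,"wy":0,"wz":0},{"x":0,"y":0,"z":0.02,"wx":0,"wy":0,"wz":0},{"x":0,"y":0,"z":0,"wx":0,"wy":0,"wz":0},{"x":0,"y":0,"z":0,"wx":0,"wy":0,"wz":0},{"x":0,"y":0,"z":0,"wx":0,"wy":0,"wz":0}]'
python3 -c "
from h import *
rep((478.2,133.1,35));turn(7.3)"
```

```text
t: 46.53
ee_pos: [477.7, 132.8, 64.3]
ee_rot: [-0.0, 0.661, 0.751, -0.001]
contact_force: [0.1, -0.8, -1.1]
finger_gap: 46.0
t 46.53 pos [477.7 132.8  64.3] jaw 7.3 tilt [-0.001 -0.001] gap 46.0 F [ 0.1 -0.8 -1.1]
 to (478.2, 133.1, 35) [0.01 0.02 0.98]
 turn 7.3 [-0.01  0.01 -0.  ] j6 0.03
```

Aligned. Lower it to the floor.

```bash
python3 -m inch '[{"x":0,"y":0.02,"z":0.2,"wx":0,"wy":0,"wz":0},{"x":0,"y":0,"z":0.2,"wx":0,"wy":0,"wz":0},{"x":0,"y":0,"z":0.2,"wx":0,"wy":0,"wz":0},{"x":0,"y":0,"z":0.15,"wx":0,"wy":0,"wz":0},{"x":0,"y":0,"z":0.1,"wx":0,"wy":0,"wz":0},{"x":0,"y":0,"z":0.05,"wx":0,"wy":0,"wz":0},{"x":0,"y":0,"z":0.02,"wx":0,"wy":0,"wz":0},{"x":0,"y":0,"z":0,"wx":0,"wy":0,"wz":0},{"x":0,"y":0,"z":0,"wx":0,"wy":0,"wz":0},{"x":0,"y":0,"z":0,"wx":0,"wy":0,"wz":0}]'
python3 -c "
from h import *
rep((478.2,133.1,31.3));turn(7.3)"
```

```text
t: 47.37
ee_pos: [478.8, 132.9, 34.1]
ee_rot: [0.0, 0.661, 0.751, -0.001]
contact_force: [-0.8, -0.6, -1.1]
finger_gap: 45.9
t 47.37 pos [478.8 132.9  34.1] jaw 7.3 tilt [-0.    -0.001] gap 45.9 F [-0.8 -0.6 -1.1]
 to (478.2, 133.1, 31.3) [ 0.01 -0.02  0.09]
 turn 7.3 [-0.    0.01 -0.  ] j6 0.03
```

```bash
python3 -m inch '[{"x":0,"y":0,"z":0.07,"wx":0,"wy":0,"wz":0},{"x":0,"y":0,"z":0.05,"wx":0,"wy":0,"wz":0},{"x":0,"y":0,"z":0.04,"wx":0,"wy":0,"wz":0},{"x":0,"y":0,"z":0.03,"wx":0,"wy":0,"wz":0},{"x":0,"y":0,"z":0.02,"wx":0,"wy":0,"wz":0},{"x":0,"y":0,"z":0.02,"wx":0,"wy":0,"wz":0},{"x":0,"y":0,"z":0.02,"wx":0,"wy":0,"wz":0},{"x":0,"y":0,"z":0,"wx":0,"wy":0,"wz":0},{"x":0,"y":0,"z":0,"wx":0,"wy":0,"wz":0},{"x":0,"y":0,"z":0,"wx":0,"wy":0,"wz":0}]'
python3 -c "
from h import *
rep((478.2,133.1,31.3));turn(7.3)"
```

```text
t: 48.2
ee_pos: [479.9, 133.1, 31.3]
ee_rot: [0.001, 0.661, 0.751, 0.001]
contact_force: [-1.2, -0.3, 2.2]
finger_gap: 45.8
t 48.2 pos [479.9 133.1  31.3] jaw 7.3 tilt [ 0.003 -0.001] gap 45.8 F [-1.2 -0.3  2.2]
 to (478.2, 133.1, 31.3) [ 0.01 -0.06 -0.  ]
 turn 7.3 [ 0.02  0.01 -0.  ] j6 0.03
```

```bash
python3 -m inch '[{"x":0,"y":0,"z":0,"wx":0,"wy":0,"wz":0},{"x":0,"y":0,"z":0,"wx":0,"wy":0,"wz":0},{"x":0,"y":0,"z":0,"wx":0,"wy":0,"wz":0},{"x":0,"y":0,"z":0,"wx":0,"wy":0,"wz":0},{"x":0,"y":0,"z":-0.2,"wx":0,"wy":0,"wz":0},{"x":0,"y":0,"z":-0.7,"wx":0,"wy":0,"wz":0},{"x":0,"y":0,"z":-0.9,"wx":0,"wy":0,"wz":0},{"x":0,"y":0,"z":-0.9,"wx":0,"wy":0,"wz":0},{"x":0,"y":0,"z":-0.9,"wx":0,"wy":0,"wz":0},{"x":0,"y":0,"z":-0.9,"wx":0,"wy":0,"wz":0}]' 0.3
python3 -m inch '[{"x":0,"y":0,"z":-0.5,"wx":0,"wy":0,"wz":0},{"x":0,"y":-0.5,"z":-0.5,"wx":0,"wy":0,"wz":0},{"x":0,"y":-0.9,"z":-0.5,"wx":0,"wy":0,"wz":0},{"x":0,"y":-1,"z":-0.5,"wx":0,"wy":0,"wz":0},{"x":0,"y":-1,"z":-0.5,"wx":0,"wy":0,"wz":0},{"x":0,"y":-1,"z":-0.5,"wx":0,"wy":0,"wz":0},{"x":0,"y":-1,"z":-0.3,"wx":0,"wy":0,"wz":0},{"x":0,"y":-1,"z":0,"wx":0,"wy":0,"wz":0},{"x":0,"y":-0.6,"z":0,"wx":0,"wy":0,"wz":0},{"x":0,"y":-0.2,"z":0,"wx":0,"wy":0,"wz":0}]' 1
python3 -c "
from h import *
rep((659,187,200));turn(7.3)
for n in('top','side'):cv2.imwrite(f'pics/{n}8.png',arm.camera(n)[:,:,::-1])
t=cv2.imread('pics/top8.png');s=cv2.imread('pics/side8.png')
c,n_=np.cos(.127),np.sin(.127);P0=np.array([492.3,18.5])
B=cv2.GaussianBlur(t,(0,0),.5).astype(np.float32);g=B[:,:,0]-B[:,:,2]
for xo in(-14,-8):
  ys=np.arange(-20,170,.5);M=np.array([proj('top',[P0[0]+xo*c-y*n_,P0[1]+xo*n_+y*c,61]) for y in ys],np.float32)
  v=cv2.remap(g,M[:,0:1],M[:,1:2],cv2.INTER_LINEAR).ravel();on=v>55;e=np.flatnonzero(np.diff(on.astype(int)));print(xo,[float(ys[i]) for i in e])
o=np.zeros((600,780,3),np.uint8)
o[:330]=cv2.resize(t[200:255,212:342],(780,330),interpolation=2)
o[335:599,:440]=cv2.resize(s[170:236,220:330],(440,264),interpolation=2)
o[335:599,450:780]=cv2.resize(t[120:252,120:285],(330,264),interpolation=2)
cv2.imwrite('pics/c10.png',o)
"
```

```text
t: 49.03
ee_pos: [474.9, 132.4, 162.5]
ee_rot: [-0.004, 0.661, 0.751, -0.006]
contact_force: [-0.1, -0.0, 1.0]
finger_gap: 61.0
t: 49.87
ee_pos: [257.4, 104.7, 280.0]
ee_rot: [0.004, 0.661, 0.75, 0.005]
contact_force: [-0.1, 0.6, -0.1]
finger_gap: 93.9
t 49.87 pos [257.4 104.7 280. ] jaw 7.2 tilt [0.013 0.001] gap 93.9 F [-0.1  0.6 -0.1]
 to (659, 187, 200) [ 1.04 13.59  2.84]
 turn 7.3 [ 0.12  0.   -0.01] j6 0.06
-14 [13.5, 37.0, 47.0, 128.0, 132.0, 158.0]
-8 [13.0, 37.0, 46.5, 127.5, 132.5, 157.5]
```

View pics/c10.png

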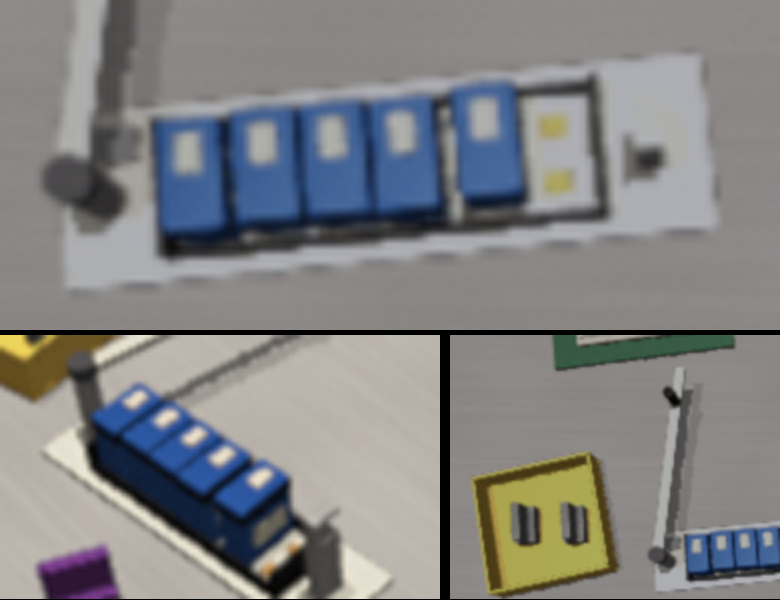

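The crop shows all five packs in the row. Place 0 is empty, both fillers are in the bin, and the bar is open with its handle at crop (672,397). I'll check the heights by triangulating the labels, and locate the handle.

```bash
python3 -c "
from h import *
np.set_printoptions(precision=1,suppress=True)
W={}
for n,(x0,y0,x1,y1) in(('top',(236,210,300,232)),('side',(243,178,292,215))):
  im=cv2.imread(f'pics/{n}8.png');f=8
  b=cv2.resize(im[y0:y1,x0:x1],None,fx=f,fy=f,interpolation=cv2.INTER_CUBIC);h=cv2.cvtColor(b,cv2.COLOR_BGR2HSV)
  m=((h[:,:,1]<80)&(h[:,:,2]>120)).astype(np.uint8)
  k,l,st,ce=cv2.connectedComponentsWithStats(m)
  L=[(ce[i]+.5)/f-.5+[x0,y0] for i in range(1,k) if 300<st[i,4]<3000 and st[i,0]>0 and st[i,1]>0 and st[i,0]+st[i,2]<b.shape[1] and st[i,1]+st[i,3]<b.shape[0]];W[n]=sorted(L,key=lambda p:p[0]);print(n,np.array(W[n]))
if len(W['top'])==len(W['side']):
  for a,b in zip(W['top'],W['side']):
    X=tri(a,b);d=X[:2]-[492.3,18.5];c,s=np.cos(.127),np.sin(.127);print(X,'row x',d@[c,s],'row y',d@[-s,c])
print('handle top',onz('top',(120+(672-450)/2,120+(391-335)/2),115))
"
```

```text
top [[242.8 225.1]
 [255.2 223.3]
 [266.9 222.4]
 [278.5 221.6]
 [286.8 225.1]
 [292.2 219.3]]
side [[253.4 185.6]
 [261.1 190.3]
 [268.1 194.9]
 [275.1 199.9]
 [284.6 205.2]]
handle top [659.1 190.9 115. ]
```

```bash
python3 -c "
from h import *
np.set_printoptions(precision=1,suppress=True)
T=[[242.8,225.1],[255.2,223.3],[266.9,222.4],[278.5,221.6],[292.2,219.3]];S=[[253.4,185.6],[261.1,190.3],[268.1,194.9],[275.1,199.9],[284.6,205.2]]
c,s=np.cos(.127),np.sin(.127)
for a,b in zip(T,S):
    X=tri(a,b);d=X[:2]-[492.3,18.5];print(X,'row x',d@[c,s],'row y',d@[-s,c])
"
```

```text
[482.7 163.3  64.7] row x 8.798378005324114 row y 144.82082572718363
[487.5 133.8  64. ] row x 9.881971494628587 row y 114.93037276935554
[490.2 105.5  64.8] row x 8.96198083985939 row y 86.55087345592649
[492.7  77.7  64.4] row x 7.850155578741217 row y 58.67476135474951
[498.8  44.9  64.5] row x 9.763892673150824 row y 25.331372184527737
```

```bash
python3 -m inch '[{"x":0.05,"y":0.5,"z":0,"wx":0.1,"wy":0,"wz":0},{"x":0.05,"y":0.9,"z":0,"wx":0,"wy":0,"wz":0},{"x":0.05,"y":0.9,"z":0,"wx":0,"wy":0,"wz":0},{"x":0.05,"y":0.9,"z":0,"wx":0,"wy":0,"wz":0},{"x":0.05,"y":0.9,"z":0,"wx":0,"wy":0,"wz":0},{"x":0.05,"y":0.9,"z":0,"wx":0,"wy":0,"wz":0},{"x":0.05,"y":0.9,"z":0.1,"wx":0,"wy":0,"wz":0},{"x":0.05,"y":0.9,"z":0.1,"wx":0,"wy":0,"wz":0},{"x":0.05,"y":0.9,"z":0.1,"wx":0,"wy":0,"wz":0},{"x":0.05,"y":0.9,"z":0.1,"wx":0,"wy":0,"wz":0}]' 0.5
python3 -m inch '[{"x":0.05,"y":0.9,"z":0.1,"wx":0,"wy":0,"wz":0},{"x":0.05,"y":0.9,"z":0.1,"wx":0,"wy":0,"wz":0},{"x":0.05,"y":0.9,"z":0.1,"wx":0,"wy":0,"wz":0},{"x":0.05,"y":0.9,"z":0.1,"wx":0,"wy":0,"wz":0},{"x":0.05,"y":0.5,"z":0.1,"wx":0,"wy":0,"wz":0},{"x":0,"y":0,"z":0.1,"wx":0,"wy":0,"wz":0},{"x":0,"y":0,"z":0,"wx":0,"wy":0,"wz":0},{"x":0,"y":0,"z":0,"wx":0,"wy":0,"wz":0},{"x":0,"y":0,"z":0,"wx":0,"wy":0,"wz":0},{"x":0,"y":0,"z":0,"wx":0,"wy":0,"wz":0}]'
python3 -c "
from h import *
rep((660,188.5,130),(660,188.5,84));turn(7.3)"
```

```text
t: 50.8
ee_pos: [532.9, 154.5, 260.4]
ee_rot: [0.0, 0.662, 0.75, -0.001]
contact_force: [0.3, -0.5, 0.7]
finger_gap: 70.5
t: 51.63
ee_pos: [670.3, 177.1, 213.1]
ee_rot: [-0.008, 0.663, 0.748, -0.012]
contact_force: [-0.1, 0.1, 0.3]
finger_gap: 70.4
t 51.63 pos [670.3 177.1 213.1] jaw 6.9 tilt [-0.028 -0.006] gap 70.4 F [-0.1  0.1  0.3]
 to (660, 188.5, 130) [ 0.43 -0.21  2.78]
 to (660, 188.5, 84) [ 0.43 -0.17  4.31]
 turn 7.3 [-0.28  0.03 -0.07] j6 0.06
```

```bash
python3 -m inch '[{"x":0.2,"y":-0.15,"z":0,"wx":-0.14,"wy":0.02,"wz":-0.04},{"x":0.2,"y":-0.15,"z":0,"wx":-0.14,"wy":0.02,"wz":-0.03},{"x":0,"y":0,"z":0.4,"wx":0,"wy":0,"wz":0},{"x":0,"y":0,"z":0.5,"wx":0,"wy":0,"wz":0},{"x":0,"y":0,"z":0.5,"wx":0,"wy":0,"wz":0},{"x":0,"y":0,"z":0.4,"wx":0,"wy":0,"wz":0},{"x":0,"y":0,"z":0.2,"wx":0,"wy":0,"wz":0},{"x":0,"y":0,"z":0,"wx":0,"wy":0,"wz":0},{"x":0,"y":0,"z":0,"wx":0,"wy":0,"wz":0},{"x":0,"y":0,"z":0,"wx":0,"wy":0,"wz":0}]'
python3 -c "
from h import *
rep((660,188.5,84));turn(7.3)"
```

```text
t: 52.47
ee_pos: [657.6, 187.1, 156.9]
ee_rot: [0.004, 0.66, 0.751, 0.005]
contact_force: [0.3, 0.4, 0.8]
finger_gap: 70.3
t 52.47 pos [657.6 187.1 156.9] jaw 7.3 tilt [0.012 0.003] gap 70.3 F [0.3 0.4 0.8]
 to (660, 188.5, 84) [0.03 0.06 2.43]
 turn 7.3 [ 0.12 -0.01  0.  ] j6 0.07
```

```bash
python3 -m inch '[{"x":0.03,"y":0,"z":0.2,"wx":0.1,"wy":0,"wz":0},{"x":0,"y":0,"z":0.4,"wx":0,"wy":0,"wz":0},{"x":0,"y":0,"z":0.5,"wx":0,"wy":0,"wz":0},{"x":0,"y":0,"z":0.5,"wx":0,"wy":0,"wz":0},{"x":0,"y":0,"z":0.4,"wx":0,"wy":0,"wz":0},{"x":0,"y":0,"z":0.2,"wx":0,"wy":0,"wz":0},{"x":0,"y":0,"z":0,"wx":0,"wy":0,"wz":0},{"x":0,"y":0,"z":0,"wx":0,"wy":0,"wz":0},{"x":0,"y":0,"z":0,"wx":0,"wy":0,"wz":0},{"x":0,"y":0,"z":0,"wx":0,"wy":0,"wz":0}]'
python3 -c "
from h import *
rep((660,188.5,84));turn(7.3)"
```

```text
t: 53.3
ee_pos: [660.6, 188.6, 88.5]
ee_rot: [0.002, 0.661, 0.751, 0.003]
contact_force: [0.5, 0.1, -0.8]
finger_gap: 70.1
t 53.3 pos [660.6 188.6  88.5] jaw 7.3 tilt [0.007 0.002] gap 70.1 F [ 0.5  0.1 -0.8]
 to (660, 188.5, 84) [-0.   -0.02  0.15]
 turn 7.3 [ 0.07 -0.02  0.  ] j6 0.07
```

```bash
python3 -m inch '[{"x":0,"y":0,"z":0.1,"wx":0.05,"wy":0,"wz":0},{"x":0,"y":0,"z":0,"wx":0,"wy":0,"wz":0},{"x":0,"y":0,"z":0,"wx":0,"wy":0,"wz":0},{"x":0,"y":0,"z":0,"wx":0,"wy":0,"wz":0},{"x":0,"y":0,"z":0,"wx":0,"wy":0,"wz":0},{"x":0,"y":0,"z":0,"wx":0,"wy":0,"wz":0},{"x":0,"y":0,"z":0,"wx":0,"wy":0,"wz":0},{"x":0,"y":0,"z":0,"wx":0,"wy":0,"wz":0},{"x":0,"y":0,"z":0,"wx":0,"wy":0,"wz":0},{"x":0,"y":0,"z":0,"wx":0,"wy":0,"wz":0}]' -1 8
python3 -c "
from h import *
rep();turn(7.3)
p=pose()[0]-[469.3,206.5,0];print(np.arctan2(p[0],-p[1]),np.hypot(p[0],p[1]))"
```

```text
t: 54.13
ee_pos: [661.0, 189.1, 89.2]
ee_rot: [0.0, 0.66, 0.751, 0.002]
contact_force: [0.4, 0.1, -0.0]
finger_gap: 13.5
t 54.13 pos [661.  189.1  89.2] jaw 7.3 tilt [0.004 0.003] gap 13.5 F [ 0.4  0.1 -0. ]
 turn 7.3 [ 0.04 -0.02  0.01] j6 0.07
1.4804049916622288 192.51401784014377
```

```bash
python3 -m inch '[{"x":-0.4,"y":-0.1,"z":0,"wx":0,"wy":0,"wz":0},{"x":-0.39,"y":-0.13,"z":0,"wx":0,"wy":0,"wz":0},{"x":-0.38,"y":-0.15,"z":0,"wx":0,"wy":0,"wz":0},{"x":-0.37,"y":-0.18,"z":0,"wx":0,"wy":0,"wz":0},{"x":-0.36,"y":-0.2,"z":0,"wx":0,"wy":0,"wz":0},{"x":-0.34,"y":-0.22,"z":0,"wx":0,"wy":0,"wz":0},{"x":-0.33,"y":-0.24,"z":0,"wx":0,"wy":0,"wz":0},{"x":-0.31,"y":-0.27,"z":0,"wx":0,"wy":0,"wz":0},{"x":-0.3,"y":-0.28,"z":0,"wx":0,"wy":0,"wz":0},{"x":-0.27,"y":-0.31,"z":0,"wx":0,"wy":0,"wz":0}]'
python3 -c "
from h import *
rep();turn(7.3)
p=pose()[0]-[469.3,206.5,0];print(np.arctan2(p[0],-p[1]),np.hypot(p[0],p[1]))"
```

```text
t: 54.97
ee_pos: [611.1, 64.9, 89.1]
ee_rot: [0.004, 0.661, 0.75, 0.004]
contact_force: [3.3, -3.1, -0.6]
finger_gap: 8.2
t 54.97 pos [611.1  64.9  89.1] jaw 7.2 tilt [0.012 0.001] gap 8.2 F [ 3.3 -3.1 -0.6]
 turn 7.3 [ 0.12  0.01 -0.02] j6 -0.11
0.7860170038030971 200.37190975112972
```

```bash
python3 -m inch '[{"x":0,"y":0,"z":0,"wx":0.05,"wy":0,"wz":0},{"x":0,"y":0,"z":0,"wx":0.05,"wy":0,"wz":0},{"x":0,"y":0,"z":0,"wx":0,"wy":0,"wz":0},{"x":0,"y":0,"z":0,"wx":0,"wy":0,"wz":0},{"x":0,"y":0,"z":0,"wx":0,"wy":0,"wz":0},{"x":0.1,"y":-0.05,"z":0,"wx":0,"wy":0,"wz":0},{"x":0.12,"y":-0.05,"z":0,"wx":0,"wy":0,"wz":0},{"x":0,"y":0,"z":0,"wx":0,"wy":0,"wz":0},{"x":0,"y":0,"z":0,"wx":0,"wy":0,"wz":0},{"x":0,"y":0,"z":0,"wx":0,"wy":0,"wz":0}]' 0
python3 -c "
from h import *
rep();turn(7.3)
p=pose()[0]-[469.3,206.5,0];print(np.arctan2(p[0],-p[1]),np.hypot(p[0],p[1]))
t=arm.camera('side')[:,:,::-1];cv2.imwrite('pics/side9.png',t);cv2.imwrite('pics/c11.png',cv2.resize(t[110:210,250:370],(600,500),interpolation=2))"
```

```text
t: 55.8
ee_pos: [603.6, 71.2, 88.5]
ee_rot: [-0.002, 0.661, 0.75, -0.001]
contact_force: [-0.9, 0.4, -0.4]
finger_gap: 47.2
t 55.8 pos [603.6  71.2  88.5] jaw 7.2 tilt [-0.004  0.001] gap 47.2 F [-0.9  0.4 -0.4]
 turn 7.3 [-0.04 -0.01 -0.02] j6 -0.1
0.7818553716688125 190.6399156708416
```

View pics/c11.png

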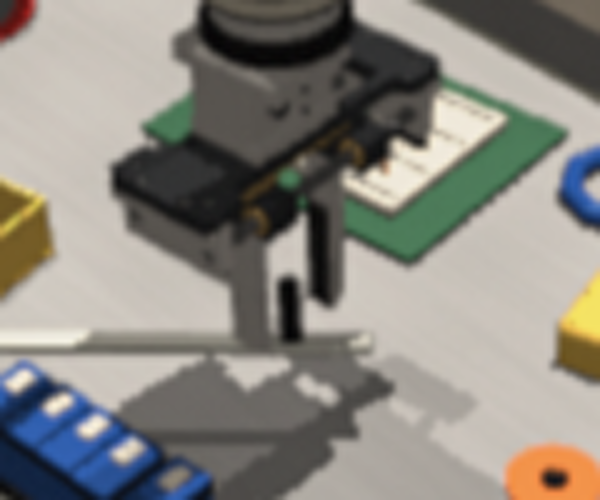

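The post sits between the fingers at (289,310). Re-close.

```bash
python3 -m inch '[{"x":0,"y":0,"z":0.05,"wx":0,"wy":0,"wz":0},{"x":0,"y":0,"z":0,"wx":0,"wy":0,"wz":0},{"x":0,"y":0,"z":0,"wx":0,"wy":0,"wz":0},{"x":0,"y":0,"z":0,"wx":0,"wy":0,"wz":0},{"x":0,"y":0,"z":0,"wx":0,"wy":0,"wz":0},{"x":0,"y":0,"z":0,"wx":0,"wy":0,"wz":0},{"x":0,"y":0,"z":0,"wx":0,"wy":0,"wz":0},{"x":0,"y":0,"z":0,"wx":0,"wy":0,"wz":0},{"x":0,"y":0,"z":0,"wx":0,"wy":0,"wz":0},{"x":0,"y":0,"z":0,"wx":0,"wy":0,"wz":0}]' -1 8
python3 -c "
from h import *
rep();turn(7.3)
p=pose()[0]-[469.3,206.5,0];print(np.arctan2(p[0],-p[1]),np.hypot(p[0],p[1]))"
```

```text
t: 56.68
ee_pos: [604.2, 70.8, 86.9]
ee_rot: [-0.001, 0.662, 0.75, -0.001]
contact_force: [0.2, 0.8, 0.2]
finger_gap: 13.3
t 56.68 pos [604.2  70.8  86.9] jaw 7.1 tilt [-0.003  0.001] gap 13.3 F [0.2 0.8 0.2]
 turn 7.3 [-0.03 -0.01 -0.03] j6 -0.1
0.7824070845575575 191.3975095517247
```

```bash
python3 -m inch '[{"x":-0.21,"y":-0.31,"z":0,"wx":0,"wy":0,"wz":0},{"x":-0.18,"y":-0.33,"z":0,"wx":0,"wy":0,"wz":0},{"x":-0.16,"y":-0.34,"z":0,"wx":0,"wy":0,"wz":0},{"x":-0.14,"y":-0.35,"z":0,"wx":0,"wy":0,"wz":0},{"x":-0.11,"y":-0.36,"z":0,"wx":0,"wy":0,"wz":0},{"x":-0.09,"y":-0.36,"z":0,"wx":0,"wy":0,"wz":0},{"x":-0.06,"y":-0.37,"z":0,"wx":0,"wy":0,"wz":0},{"x":-0.04,"y":-0.3,"z":0,"wx":0,"wy":0,"wz":0},{"x":0,"y":0,"z":0,"wx":0,"wy":0,"wz":0},{"x":0,"y":0,"z":0,"wx":0,"wy":0,"wz":0}]'
python3 -c "
from h import *
rep((493.4,18,87));turn(7.3)
p=pose()[0]-[469.3,206.5,0];print(np.arctan2(p[0],-p[1]),np.hypot(p[0],p[1]))"
```

```text
t: 57.52
ee_pos: [518.2, 24.1, 86.8]
ee_rot: [-0.0, 0.663, 0.748, -0.001]
contact_force: [0.3, 1.3, -1.7]
finger_gap: 13.5
t 57.52 pos [518.2  24.1  86.8] jaw 6.9 tilt [-0.001 -0.001] gap 13.5 F [ 0.3  1.3 -1.7]
 to (493.4, 18, 87) [-0.1  -0.84 -0.  ]
 turn 7.3 [-0.01  0.01 -0.07] j6 -0.18
0.26189329649996124 188.81601662294514
```

```bash
python3 -m inch '[{"x":-0.03,"y":-0.25,"z":0,"wx":0,"wy":0,"wz":-0.05},{"x":-0.03,"y":-0.25,"z":0,"wx":0,"wy":0,"wz":0},{"x":-0.03,"y":-0.2,"z":0,"wx":0,"wy":0,"wz":0},{"x":0,"y":-0.12,"z":0,"wx":0,"wy":0,"wz":0},{"x":0,"y":-0.1,"z":0,"wx":0,"wy":0,"wz":0},{"x":0,"y":-0.08,"z":0,"wx":0,"wy":0,"wz":0},{"x":0,"y":-0.08,"z":0,"wx":0,"wy":0,"wz":0},{"x":0,"y":-0.08,"z":0,"wx":0,"wy":0,"wz":0},{"x":0,"y":0,"z":0,"wx":0,"wy":0,"wz":0},{"x":0,"y":0,"z":0,"wx":0,"wy":0,"wz":0}]'
python3 -c "
from h import *
rep((493.4,18,87));turn(7.3)
p=pose()[0]-[469.3,206.5,0];print(np.arctan2(p[0],-p[1]),np.hypot(p[0],p[1]))"
```

```text
t: 58.35
ee_pos: [492.9, 18.2, 86.8]
ee_rot: [0.01, 0.66, 0.751, 0.01]
contact_force: [1.0, 0.3, -0.7]
finger_gap: 14.1
t 58.35 pos [492.9  18.2  86.8] jaw 7.3 tilt [0.028 0.002] gap 14.1 F [ 1.   0.3 -0.7]
 to (493.4, 18, 87) [-0.01  0.02 -0.01]
 turn 7.3 [0.27 0.01 0.  ] j6 -0.21
0.12444681709125281 189.76213030133073
```

```bash
python3 -m inch '[{"x":0,"y":0,"z":0,"wx":0,"wy":0,"wz":0},{"x":0,"y":0,"z":0,"wx":0,"wy":0,"wz":0},{"x":0,"y":0,"z":0,"wx":0,"wy":0,"wz":0},{"x":0,"y":0,"z":0,"wx":0,"wy":0,"wz":0},{"x":0,"y":0,"z":0,"wx":0,"wy":0,"wz":0},{"x":0,"y":0,"z":0,"wx":0,"wy":0,"wz":0},{"x":0,"y":0,"z":-0.2,"wx":0.1,"wy":0,"wz":0},{"x":0,"y":0,"z":-0.5,"wx":0.1,"wy":0,"wz":0},{"x":0,"y":0,"z":-0.8,"wx":0,"wy":0,"wz":0},{"x":0,"y":0,"z":-0.8,"wx":0,"wy":0,"wz":0}]' 0.2
python3 -m inch '[{"x":0,"y":0,"z":-0.9,"wx":0,"wy":0,"wz":0},{"x":0,"y":0,"z":-0.9,"wx":0,"wy":0,"wz":0},{"x":0,"y":-0.3,"z":-0.9,"wx":0,"wy":0,"wz":0},{"x":0.2,"y":-0.9,"z":-0.6,"wx":0,"wy":0,"wz":0},{"x":0.4,"y":-1,"z":-0.4,"wx":0,"wy":0,"wz":0},{"x":0.4,"y":-1,"z":-0.3,"wx":0,"wy":0,"wz":0},{"x":0.4,"y":-1,"z":0,"wx":0,"wy":0,"wz":0},{"x":0.4,"y":-1,"z":0,"wx":0,"wy":0,"wz":0},{"x":0.4,"y":-0.8,"z":0,"wx":0,"wy":0,"wz":0},{"x":0.2,"y":-0.3,"z":0,"wx":0,"wy":0,"wz":0}]'
python3 -c "
from h import *
rep()
for n in('top','side'):cv2.imwrite(f'pics/{n}10.png',arm.camera(n)[:,:,::-1])
t=cv2.imread('pics/top10.png');s=cv2.imread('pics/side10.png')
o=np.zeros((600,800,3),np.uint8)
o[:330,:780]=cv2.resize(t[200:255,212:342],(780,330),interpolation=2)
o[335:599,:440]=cv2.resize(s[170:236,220:330],(440,264),interpolation=2)
o[335:560,440:]=cv2.resize(t,(360,225),interpolation=3)
cv2.imwrite('pics/c12.png',o)"
```

```text
t: 59.18
ee_pos: [486.2, 18.4, 152.3]
ee_rot: [-0.005, 0.66, 0.751, -0.005]
contact_force: [0.4, -0.9, 0.4]
finger_gap: 56.4
t: 60.02
ee_pos: [287.4, 66.1, 292.1]
ee_rot: [0.0, 0.662, 0.75, -0.001]
contact_force: [0.4, 0.7, -0.1]
finger_gap: 56.5
t 60.02 pos [287.4  66.1 292.1] jaw 7.1 tilt [-0.    -0.001] gap 56.5 F [ 0.4  0.7 -0.1]
```

View pics/c12.png

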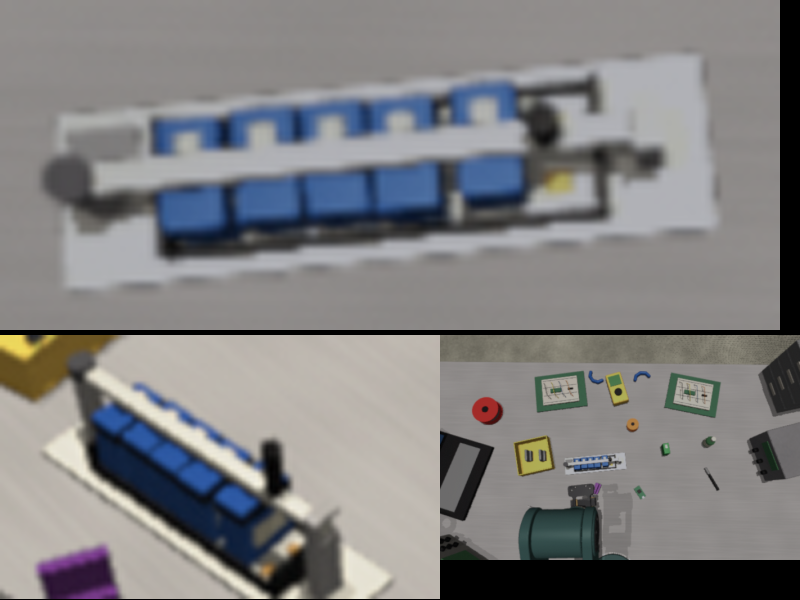

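The bar lies in the catch, with its handle at crop (543,125), where it started. All five packs stand in the row, the fillers are in the bin, and the bottle and spool are standing. Handing in.

```bash
python3 -c "
from rig import arm
print(arm.finish_job())"
```

```text
the job is handed in; nothing more can be done
None
```

The job is handed in at about 60 s of the 210 s allowed. I swung the bar open and put both fillers in the bin. The two loose packs went into places 1 and 4, and I closed the bar again. `finish_job()` reports no verdict, so success rests on my own checks.

**Packs and fillers:**
- **Height:** triangulated labels put all five packs within 1 mm of each other, so all are fully down. The absolute reading was about 64.5 mm, against 61 mm from the text.
- **Place 1:** this pack sits about 4–5 mm off its centre, towards place 0. The limit is 8 mm, and I chose not to re-grip it.
- **Place 4:** this pack is about 1 mm off its centre.
- **Fitted packs:** they showed no visible movement.
- **Fillers:** both stand in the bin. I saw no clear shift of the bin.

**Bar and bystanders:**
- **Bar:** the bar ended against its stop at a measured 0.124 rad in the world frame. The row direction is 0.127 rad, so it is closed to within measurement error. The last picture shows it back where it started, in the catch.
- **Bystanders:** the bottle and spool are standing, and the arm is clear of everything.

**One slip:** while closing, the grip slid towards the edge of the handle post about halfway round. I opened, re-centred and gripped again before finishing the swing.

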